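# Square a ceramic plaque in the decorating jig and clamp it

## Task

Take the big flat screwdriver from its wooden holder and with it nudge the blue-edged plaque, which lies under the lamp bar, along the jig bed until it is flush against both the back fence and the side fence. Then set the blade in the slotted clamp screw and turn it clockwise, blade kept in the slot, until the brass clamp arm is fully home over the plaque. Stand the driver upright in its holder again; touch the plaque only with the driver, keep it flat on the bed, turn the clamp only by its slot, and leave everything else on the table where it is.

Things in the scene. Friction and masses are not known exactly. Their poses are not given: they have to be found in the camera images.
- jig: Fixed jig, teal bed 225 x 315 mm, bed top 10 mm above the table. Origin: table level under the inside square corner of the fences; x to the robot's right (turned up to 0.2 rad), y away from the robot. Back fence face: plane x=0, y -150 to 25 mm. Side fence face: plane y=0, x -90 to 0. Fences aluminium, 25 mm thick, tops 20 mm above the table. Bed spans x -165 to 60, y -220 to 95 mm.
- lamp_bar (a point): Middle of the underside of the fixed lamp bar that hangs across the jig, 145 mm above the table, axes as the jig's. Bar: 40 mm in x, 190 mm in y, 18 mm high; it spans jig x -120 to -80, y -195 to -5 mm. A neck 16 mm wide, 14 mm high, its top 165 mm above the table, runs at jig y -60 from the bar back to a 16 mm upright post at jig x 40.
- plaque: Ceramic plaque, blue edge, white face with a red flower, 80 mm (x) x 120 mm (y) x 12 mm thick, about 250 g, loose on the jig bed. Origin: centre of its underside; z up. It starts some 5 to 50 mm short of both fences, a little askew; home, its axes lie along the jig's.
- plaque_corner (a point): The plaque's corner (+40, +60 mm from its origin, at its underside) that has to come to the jig's square corner, its x edge side against the back fence and its y edge side against the side fence.
- screw_slot (a point): Centre of the slot floor in the steel clamp screw, at jig x -40, y 50 mm, 32 mm above the table. Slot 7.5 mm wide, 8 mm deep, open at both ends, along this point's x axis; head 40 mm diameter, top at 40 mm. The brass clamp arm turns with the screw and points along the same +x: 75 mm long from the axis, 22 mm wide, 5 mm thick, underside 24 mm above the table.
- clamp (a joint): Angle of the screw and clamp arm about the vertical, rad. Near 0 (starts 0 to 0.2) the arm points mostly to jig +x, clear of the plaque. Grows clockwise from above to a stop at 1.3, where the arm points to jig -y and reaches 25 mm over the plaque, 2 mm above it (it never moves it). Friction about 0.05 N m; stays where left.
- driver: Large flat screwdriver, 165 mm long, 220 g. Origin: middle of the blade's end; z from there towards the handle (up in the holder). Blade 18 mm wide along y, 3.5 mm thick along x; shank 10 mm diameter; collar 44 mm diameter from 80 to 87 mm; square wooden handle 32 x 32 mm, sides along x and y, from 87 to 165 mm. Starts upright in the holder, hanging by its collar.
- holder: Fixed wooden block 76 x 76 mm, 85 mm high, with a square hole 24 x 24 mm straight down its middle. Origin: centre of its underside. The driver hangs in the hole with its collar on the block's top, blade end 5 mm above the table.
- bowl: White bowl, 130 mm wide, 55 mm high, bystander; origin at the centre of its underside.
- paint_jar: White jar with grey cap, 60 mm diameter, 65 mm high, bystander; origin at the centre of its underside.
- glue: Yellow bottle, 48 mm diameter, 130 mm high, bystander; origin at the centre of its underside.
- yellow_disc: Yellow foam disc, 110 mm diameter, 28 mm high, bystander; origin at the centre of its underside.
- lilac_disc: Lilac foam disc, 150 mm diameter, 30 mm high, bystander; origin at the centre of its underside.
- calculator: Pink pocket calculator, 150 x 90 x 14 mm, bystander; origin at the centre of its underside.
- spatula: Spatula, 170 mm long, lying flat, bystander; origin under it.

How it is judged:
By the outcome, as a careful person would: the job done as asked, in the order asked, and still so for the second after the job is handed in, with the robot touching nothing.
It also fails if it takes over 69 s, if anything falls off the work surface, if the arm or the gripper's body presses on something with over 40 N, if the wrist force passes 120 N, or if a joint passes its speed limit or range.

## Robot

A 7-joint arm with a two-finger parallel gripper is mounted at the origin on the work surface. World frame = base frame: x ahead of the robot, y to its left, z up, the work surface at z = 0. Lengths are in m, angles in rad, forces in N, time in s.
With the tool pointing down it reaches from about 0.4 to 0.85 m from the base axis. Payload 4.5 kg.
Tool frame: the origin (TCP) lies on the centre line of the jaws, within the pads' length; the fingertips stand 14 mm ahead of it and the grasp point (between the pads) lies 5 mm behind it (nose_length is the distance from the TCP to the fingertips, in m); x points along the fingers, y is the direction in which the jaws open and shut, and the axes are right-handed (so a half turn about x gives the same grasp; the last joint's range is limited). The gripper opens to 88 mm and grips with 3 to 60 N. Pads are 18 mm wide; open, the fingers measure 123 mm over their backs; the gripper's body (75 mm by 187 mm) begins 45 mm behind the grasp point.
Start: joints at [1.375, 0.689, -0.195, 1.565, 0.157, 0.902, -0.215], TCP at [0.142, -0.609, 0.253] pointing down, gripper open.
Joint ranges: [-3.01, 3.01], [-0.46, 2.08], [-1.47, 1.51], [0.13, 2.56], [-1, 4.14], [0.04, 2.09], [-2.66, 2.66]. Speed limits (rad/s): [2.57, 2.57, 3.14, 3.14, 3.14, 3.14, 3.14].

## Interface

Orientations are given as a unit quaternion [x, y, z, w].
In Python, from plant import get_state, snapshot, camera_params, finish_job, boxes_of, silhouettes, spot_point, nose_length gives the robot as it stands.
- The arm moves only by the tool apply_moves, never from a script. Its arguments are lists of equal length, an entry for each row: "delta_pos": the shift along the tool's x, y, z in cm, a list of three; "yaw": the turn about the tool's x in rad; "gripper": the opening in per cent of the stroke, from 0 (shut) to 100 (fully open). A call has 1 to 10 rows; each row is the pose to reach, as a shift and turn from the pose measured when the call began, along the tool's axes at that moment; what a row does not reach only later rows make up. A row lasts 1/12 s, in which the tool goes at most 41.7 mm and 7.16 degrees, less where a joint would pass 70% of its speed; a pose out of reach is approached as far as the arm can. A call with a gripper value outside its range is refused whole. The fingers move at their own pace and stop on an object; "force" is the grip in N (left out, the last holds). Time passes only in rows, so rows that repeat a pose let the fingers close. It gives the time, the measured TCP pose, the force and the opening at its end, in the units of the state.
- get_state(): the state, without advancing time (a new reading comes with each control period).
- snapshot(name): name is "scene" or "top" or "wrist"; returns the picture (480x640x3 uint8, red, green, blue); there is no depth.
- camera_params(name): a dict with "fovy" (degrees; the focal length in pixels is half the picture's height over the tangent of half this angle, whatever the lens; pixels are square), "cx", "cy" (the principal point, pixels), "position" and "orientation" of the camera in the world. Camera axes: x right, y down, z forward; pixel columns grow to the right and rows downward; lengths in m; the calibration is good to about 2 mm. The wrist camera is an equidistant fisheye: a pixel r from the principal point sees the ray r / f radians off the axis. A picture is of the moment at which its call begins: read the wrist's pose just before it. camera_params takes no time and is no camera call; for the wrist camera it gives the pose at the moment of the call.
- finish_job(): hands the job in, once; it reports no verdict.
Trained networks look in the newest picture that a camera, given by its name, has taken for a name from the list of things; names that differ only in an ending like _2 or _b are one class to them, and where a whole thing is asked for, a point or a joint stands for the part that bears it (a point fixed in the world has none). Each returns a list of dicts, best first, with "score" (0 to 1); they miss things now and then, are a little off and sometimes report something else, mostly with a low value. They report only what shows in the picture. A call takes as long as a camera call.
- boxes_of(thing, camera): "bbox" ([left, top, width, height] in pixels, round what is visible of it).
- silhouettes(thing, camera): "mask" (480x640 bool, what is visible of it) and "bbox" ([left, top, width, height] in pixels, round what is visible of it).
- spot_point(thing, camera): "pixel" ([column, row] in pixels: a listed point, or the origin of a listed thing).
The state is a dict: "clock": time; "q": joint angles; "qd": joint speeds; "joint_torque": joint torques, N m; "tool_pos": TCP position; "eef_rot": TCP orientation; "contact_force": force on the tool from outside, world axes, zero at the start; "moment": the same for the moment, N m; "opening": opening from 0.0 (shut) to 1.0 (fully open).
Only numpy, scipy, OpenCV 4.12 (cv2) and the standard library are available. Lean on these libraries where they do the work, as an engineer would, in place of code of your own. Each camera call takes 0.05 s, during which the arm holds its last target.

## Working session

There is one attempt and no reset: what is moved stays moved. The work goes in short steps, Python scripts to look and compute and a tool call to move; the robot and the scene stay as the last step left them, time stands still between calls to the robot, and variables do not carry over. Pictures are saved under pics/ and viewed, and the job is handed in when it is done.

Besides the shell and the picture viewer there is one more tool, called after "Request:" by a JSON object that holds its "name" and its "arguments", one argument or row to a line. apply_moves: Moves the arm, as the interface text tells. Its arguments: {"type":"object","properties":{"delta_pos":{"type":"array"},"yaw":{"type":"array"},"gripper":{"type":"array"},"force":{"type":"number"}},"required":["delta_pos","yaw","gripper"]}

```bash
ls; mkdir -p pics
python3 - <<'E'
from plant import *
import cv2,json
print(get_state())
for n in ("scene","top","wrist"):
    p=camera_params(n); print(n,p)
    cv2.imwrite(f"pics/{n}0.png",snapshot(n)[:,:,::-1])
print(nose_length)
E
```

```text
pics
{'clock': 0.0, 'q': array([ 1.37479689,  0.68998718, -0.19450727,  1.56635602,  0.15729822,
        0.90247875, -0.21511513]), 'qd': array([ 0.00167127,  0.00191186,  0.0003302 ,  0.00013195, -0.00109445,
        0.0009227 ,  0.00044748]), 'joint_torque': array([-6.42583818e-04, -5.27555323e+01, -1.26679637e+00, -1.53423929e+01,
       -5.25728508e-02,  6.70232388e-03,  1.77998295e-04]), 'tool_pos': array([ 0.14217604, -0.60798808,  0.25190464]), 'eef_rot': array([-0.70232008, -0.08172883,  0.70256275, -0.08045182]), 'contact_force': array([ 0.4808792 , -0.41911753, -0.51316121]), 'moment': array([-0.00678533, -0.03587582, -0.00591713]), 'opening': 0.999370401263224}
scene {'fovy': 51.2442876422883, 'cx': 309.2336852474165, 'cy': 237.03479988757758, 'position': array([1.18093404, 0.54096141, 1.11419372]), 'orientation': array([ 0.40378202,  0.8444443 , -0.31313465, -0.16068786])}
top {'fovy': 47.42289913275203, 'cx': 319.90847247253976, 'cy': 241.7855079145637, 'position': array([ 4.21066191e-01, -6.07259637e-04,  1.64576061e+00]), 'orientation': array([ 0.70985965, -0.70374822,  0.02404722, -0.01610749])}
wrist {'fovy': 65.70646984690485, 'cx': 317.2210404211266, 'cy': 237.98711426119675, 'position': array([ 0.20774804, -0.59197374,  0.38222916]), 'orientation': array([ 0.77660297, -0.61635906, -0.08133353,  0.10185381])}
0.014
```

View pics/scene0.png

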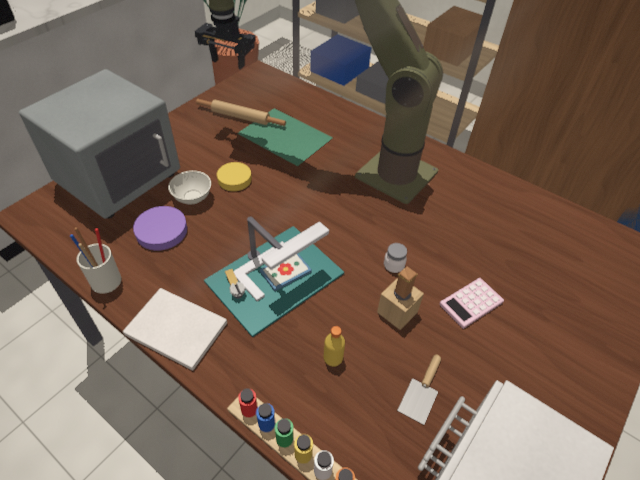

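View pics/top0.png

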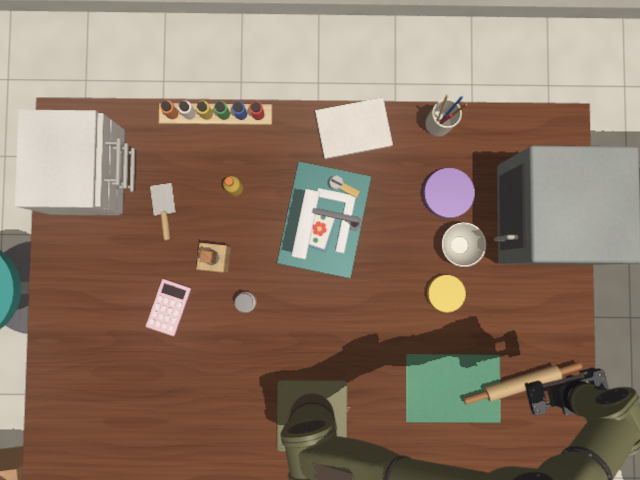

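View pics/wrist0.png

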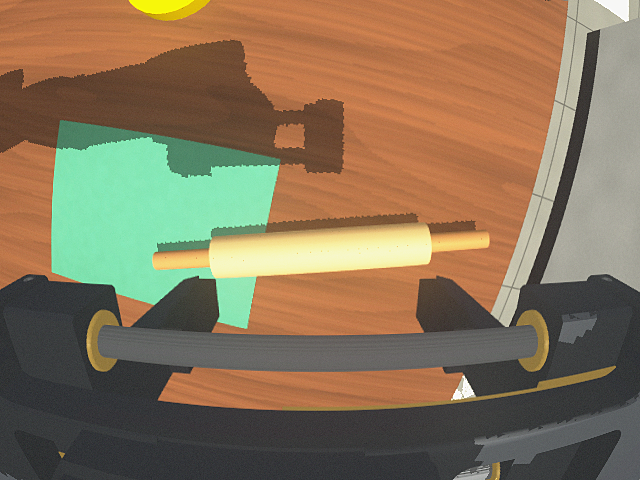

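Driver is upright in its holder at top-image (207,256), the jig at about (325,220), and the plaque's flower at (319,229), partly hidden by the white lamp bar. I'll set up helpers and get rough positions.

```bash
cat > h.py <<'E'
import numpy as np, cv2, time
from plant import *
from scipy.spatial.transform import Rotation as R
from scipy.optimize import least_squares
def cam(n):
    p=camera_params(n); p=dict(p); p['n']=n; p['f']=240/np.tan(np.radians(p['fovy']/2)); p['R']=R.from_quat(p['orientation']).as_matrix(); return p
def proj(p,X):
    X=np.atleast_2d(X); c=(X-p['position'])@p['R']
    if p['n']=='wrist':
        r=np.hypot(c[:,0],c[:,1]); th=np.arctan2(r,c[:,2]); k=p['f']*th/np.maximum(r,1e-9)
        return np.c_[p['cx']+k*c[:,0],p['cy']+k*c[:,1]]
    return np.c_[p['cx']+p['f']*c[:,0]/c[:,2],p['cy']+p['f']*c[:,1]/c[:,2]]
def ray(p,uv):
    u=(np.array(uv,float)-[p['cx'],p['cy']])/p['f']
    if p['n']=='wrist':
        r=np.hypot(*u); d=np.array([*(u/r*np.sin(r) if r>1e-9 else u),np.cos(r)])
    else: d=np.array([*u,1.])
    d=p['R']@d; return d/np.linalg.norm(d)
def onz(p,uv,z):
    d=ray(p,uv); return p['position']+d*(z-p['position'][2])/d[2]
def tri(obs):
    A=np.zeros((3,3));b=np.zeros(3)
    for p,uv in obs:
        d=ray(p,uv);M=np.eye(3)-np.outer(d,d);A+=M;b+=M@p['position']
    return np.linalg.solve(A,b)
def save(n,name,big=None):
    im=snapshot(n); cv2.imwrite(f"pics/{name}.png",im[:,:,::-1]); np.save(f"pics/{name}.npy",im); return im
def tool():
    s=get_state(); return s['tool_pos'],R.from_quat(s['eef_rot']).as_matrix(),s
def delta(target,yaw_jaw=None):
    """tool-frame shift in cm to world target; yaw to bring jaw axis (tool y) to world heading (mod pi)"""
    p,Rm,s=tool(); d=Rm.T@(np.array(target)-p)*100
    y=None
    if yaw_jaw is not None:
        v=Rm.T@np.array([np.cos(yaw_jaw),np.sin(yaw_jaw),0]); y=np.arctan2(v[2],v[1]); y=(y+np.pi/2)%np.pi-np.pi/2
    return d.round(2),y
E
python3 - <<'E'
from h import *
ct,cs=cam('top'),cam('scene')
snapshot('top');snapshot('scene')
Z={'jig':0,'lamp_bar':.145,'plaque':.01,'plaque_corner':.01,'screw_slot':.032,'driver':.005,'holder':0,'bowl':0,'paint_jar':0,'glue':0,'yellow_disc':0,'lilac_disc':0,'calculator':0}
for n,z in Z.items():
    o=[]
    for c in (ct,cs):
        r=spot_point(n,c['n'])
        if r: o.append(np.r_[onz(c,r[0]['pixel'],z).round(4)[:2],r[0]['score'],r[0]['pixel']])
        else: o.append(None)
    print(n,*o)
print(get_state()['clock'])
p,Rm,s=tool();print(Rm.round(3))
E
```

```text
jig [ 6.329e-01 -9.590e-02  7.600e-01  3.457e+02  2.031e+02] [ 6.355e-01 -8.390e-02  9.200e-01  2.472e+02  2.801e+02]
lamp_bar [5.588e-01 2.580e-02 7.000e-01 3.045e+02 2.227e+02] [5.496e-01 1.900e-02 7.600e-01 2.960e+02 2.457e+02]
plaque [ 5.526e-01 -1.310e-02  8.800e-01  3.182e+02  2.290e+02] [ 5.562e-01 -1.840e-02  6.700e-01  2.841e+02  2.721e+02]
plaque_corner [ 5.890e-01 -7.720e-02  6.700e-01  3.396e+02  2.171e+02] [ 5.928e-01 -7.730e-02  7.600e-01  2.593e+02  2.695e+02]
screw_slot [ 6.914e-01 -6.930e-02  8.200e-01  3.375e+02  1.821e+02] [ 6.906e-01 -7.570e-02  6.400e-01  2.342e+02  2.876e+02]
driver [  0.4606   0.2934   0.59   215.6    258.8   ] [4.714e-01 2.923e-01 9.500e-01 3.960e+02 3.134e+02]
holder [  0.4577   0.2925   0.63   216.2    259.8   ] [4.552e-01 2.954e-01 6.300e-01 4.000e+02 3.110e+02]
bowl [ 5.163e-01 -4.347e-01  7.400e-01  4.574e+02  2.425e+02] [  0.5194  -0.4394   0.79   189.8    199.2   ]
paint_jar [3.349e-01 1.990e-01 5.300e-01 2.467e+02 3.011e+02] [3.232e-01 2.020e-01 9.300e-01 3.964e+02 2.628e+02]
glue [6.762e-01 2.319e-01 7.000e-01 2.376e+02 1.878e+02] None
yellow_disc [ 3.670e-01 -3.922e-01  7.500e-01  4.436e+02  2.919e+02] [  0.3578  -0.3981   0.82   235.2    178.2   ]
lilac_disc [ 6.676e-01 -3.966e-01  9.400e-01  4.446e+02  1.927e+02] None
calculator [  0.3183   0.4243   0.91   171.1    306.1   ] [ 5.473e-01 -1.780e-02  7.100e-01  2.864e+02  2.724e+02]
1.55
[[ 0.     0.228 -0.974]
 [-0.    -0.974 -0.228]
 [-1.     0.    -0.   ]]
```

Run:
```python
from h import *
print(delta([.48,-.13,.33],None))
p,Rm,s=tool(); print(np.arctan2(Rm[1,1],Rm[0,1]), np.arctan2(Rm[1,2],Rm[0,2]))
```

```text
(array([ -7.73, -38.91, -43.78]), None)
-1.340911029368841 -2.9117073551972243
```

Request:
{"name": "apply_moves", "arguments": {
  "delta_pos": [
    [-7.7, -10, -11],
    [-7.7, -38.9, -43.8],
    [-7.7, -38.9, -43.8],
    [-7.7, -38.9, -43.8],
    [-7.7, -38.9, -43.8],
    [-7.7, -38.9, -43.8],
    [-7.7, -38.9, -43.8],
    [-7.7, -38.9, -43.8],
    [-7.7, -38.9, -43.8],
    [-7.7, -38.9, -43.8]
  ],
  "yaw": [0.1, 0.2, 0.3, 0.4, 0.43, 0.43, 0.43, 0.43, 0.43, 0.43],
  "gripper": [100, 100, 100, 100, 100, 100, 100, 100, 100, 100]
}}

```text
clock: 2.38
tool_pos: [0.3796, -0.2718, 0.3117]
eef_rot: [0.704, -0.071, -0.703, -0.071]
contact_force: [1.4, -0.6, 0.5]
opening: 1.0
```

Run:
```python
from h import *
print(tool()[0],delta([.48,-.13,.33],-1.77),delta([.48,-.13,.33],-1.77-np.pi))
```

```text
[ 0.37959796 -0.27183496  0.31168775] (array([ -1.83, -15.9 ,  -7.02]), np.float64(-0.001037684032243913)) (array([ -1.83, -15.9 ,  -7.02]), np.float64(-0.001037684032244357))
```

Request:
{"name": "apply_moves", "arguments": {
  "delta_pos": [
    [-1.8, -4, -1.8],
    [-1.8, -15.9, -7],
    [-1.8, -15.9, -7],
    [-1.8, -15.9, -7],
    [-1.8, -15.9, -7],
    [-1.8, -15.9, -7]
  ],
  "yaw": [0, 0, 0, 0, 0, 0],
  "gripper": [100, 100, 100, 100, 100, 100]
}}

```text
clock: 2.88
tool_pos: [0.4822, -0.1255, 0.3298]
eef_rot: [0.705, -0.067, -0.703, -0.068]
contact_force: [0.7, -0.3, 0.5]
opening: 0.998
```

Run:
```python
from h import *
import pickle
c=cam('wrist'); pickle.dump(c,open('pics/w1.pkl','wb'))
im=save('wrist','w1'); print(tool()[0])
for n,z in {'jig':0,'lamp_bar':.145,'plaque':.01,'plaque_corner':.01,'screw_slot':.032}.items():
    r=spot_point(n,'wrist'); print(n,[(q['score'],q['pixel'],onz(c,q['pixel'],z).round(4)) for q in r[:2]])
```

```text
[ 0.48042857 -0.12853751  0.3296378 ]
jig [(0.7, [271.1, 83.7], array([ 0.6311, -0.0951,  0.    ])), (0.22, [233.6, 37.7], array([ 0.7024, -0.0601,  0.    ]))]
lamp_bar [(0.71, [52.7, 119.5], array([0.6381, 0.1171, 0.145 ])), (0.67, [142.7, 172.0], array([0.5578, 0.0238, 0.145 ]))]
plaque [(0.63, [221.8, 157.4], array([ 0.5541, -0.018 ,  0.01  ]))]
plaque_corner [(0.77, [258.7, 112.3], array([ 0.5979, -0.0745,  0.01  ]))]
screw_slot [(0.58, [233.3, 40.2], array([ 0.6886, -0.0646,  0.032 ]))]
```

View pics/w1.png

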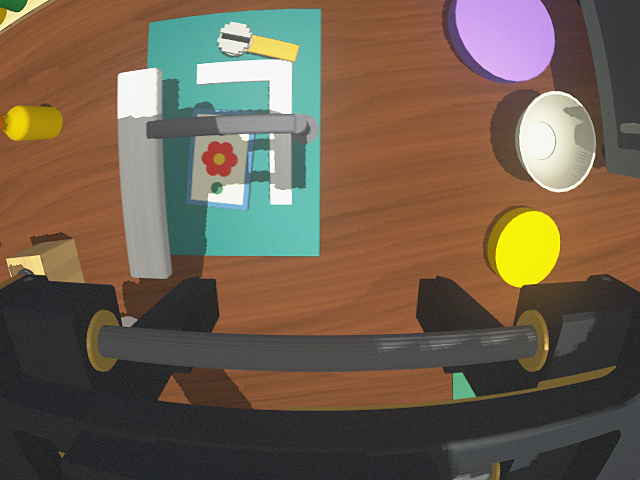

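Run:
```python
import cv2
im=cv2.imread('pics/w1.png')[0:270,110:330]
cv2.imwrite('pics/w1z_a.png',cv2.resize(im[0:135],None,fx=3.6,fy=3.6,interpolation=cv2.INTER_CUBIC))
cv2.imwrite('pics/w1z_b.png',cv2.resize(im[90:270],None,fx=3.3,fy=3.3,interpolation=cv2.INTER_CUBIC))
```

```text
(no output)
```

View pics/w1z_a.png

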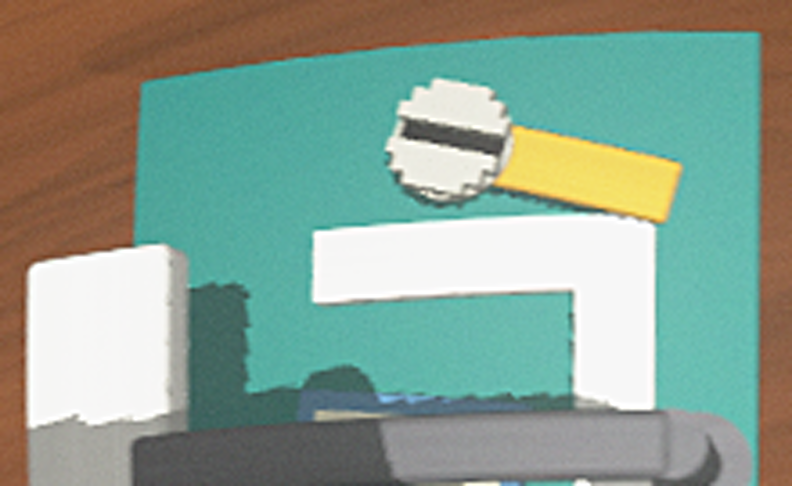

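View pics/w1z_b.png

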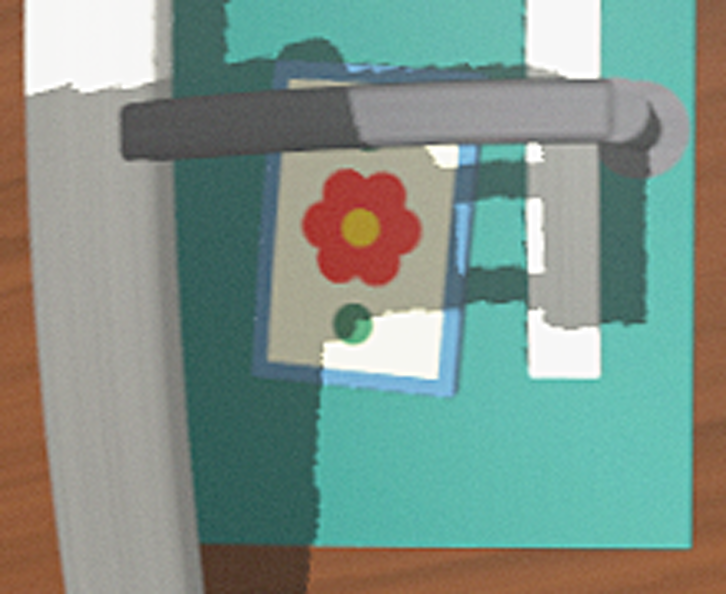

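```bash
cat > fit1.py <<'E'
from h import *
import pickle
c=pickle.load(open('pics/w1.pkl','rb'))
A=lambda u,v:[110+(u+.5)/3.6-.5,(v+.5)/3.6-.5]
B=lambda u,v:[110+(u+.5)/3.3-.5,90+(v+.5)/3.3-.5]
def T(q,P): # q x,y,psi: local->world
    ca,sa=np.cos(q[2]),np.sin(q[2]); P=np.array(P,float)/1000
    return np.c_[q[0]+ca*P[:,0]-sa*P[:,1],q[1]+sa*P[:,0]+ca*P[:,1],P[:,2]]
J=[(-165,95,10),(60,95,10),(60,-220,10),(-90,25,20),(-90,0,20),(0,0,20),(25,25,20),(0,-150,20),(25,-150,20)]
u=np.array([A(142,83),A(760,33),B(692,548),A(313,232),A(313,303),A(575,291),A(655,218),B(527,377),B(602,377)])
r=least_squares(lambda q:(proj(c,T(q,J))-u).ravel(),[.634,-.09,-1.77]); q=r.x
print('jig',q,(proj(c,T(q,J))-u).round(1).tolist())
P=[(-40,60,12+10),(-40,-60,22),(40,-60,10)]
up=np.array([B(277,62),B(253,378),B(457,397)])
rp=least_squares(lambda q:(proj(c,T(q,P))-up).ravel(),[.554,-.018,-1.77]); qp=rp.x
print('plaque',qp,(proj(c,T(qp,P))-up).round(1).tolist())
def tojig(w):
    d=np.array(w)[:2]-q[:2]; ca,sa=np.cos(q[2]),np.sin(q[2]); return np.array([ca*d[0]+sa*d[1],-sa*d[0]+ca*d[1]])*1000
print('plaque in jig',tojig(qp),qp[2]-q[2])
for l in [(-40,60),(40,60),(40,-60),(-40,-60)]:
    print(l,tojig(T(qp,[(*l,0)])[0]).round(1))
print('slot',tojig(onz(c,A(453,136),.032)),'armtip',tojig(onz(c,A(682,164),.029)),tojig(onz(c,A(668,222),.029)))
E
python3 fit1.py
```

```text
jig [ 0.63256235 -0.09619506 -1.76934728] [[-1.2, -0.7], [0.5, -1.1], [0.3, 2.0], [0.3, 0.2], [-0.0, 0.2], [0.3, -0.7], [-0.5, -1.2], [1.0, 0.6], [-1.1, 0.6]]
plaque [ 0.55213022 -0.01804544 -1.89275935] [[-0.0, -0.5], [-0.9, 0.4], [0.8, 0.2]]
plaque in jig [-60.74909169 -94.26684414] -0.12341207085561412
(-40, 60) [-93.1 -29.8]
(40, 60) [-13.7 -39.6]
(40, -60) [ -28.4 -158.7]
(-40, -60) [-107.8 -148.9]
slot [-39.51222079  52.04170546] armtip [34.63957379 39.86031904] [30.35722238 20.09584648]
```

Run:
```python
from h import *
print(delta([.375,.27,.32],-1.57))
```

```text
(array([  0.92, -37.26,  18.3 ]), np.float64(-0.20459104691540575))
```

Request:
{"name": "apply_moves", "arguments": {
  "delta_pos": [
    [0.5, -3.5, 1.5],
    [0.9, -37.3, 18.3],
    [0.9, -37.3, 18.3],
    [0.9, -37.3, 18.3],
    [0.9, -37.3, 18.3],
    [0.9, -37.3, 18.3],
    [0.9, -37.3, 18.3],
    [0.9, -37.3, 18.3],
    [0.9, -37.3, 18.3],
    [0.9, -37.3, 18.3]
  ],
  "yaw": [-0.1, -0.2, -0.2, -0.2, -0.2, -0.2, -0.2, -0.2, -0.2, -0.2],
  "gripper": [100, 100, 100, 100, 100, 100, 100, 100, 100, 100]
}}

```text
clock: 4.02
tool_pos: [0.3754, 0.2685, 0.3204]
eef_rot: [0.707, -0.003, -0.707, -0.002]
contact_force: [1.2, -1.2, 0.3]
opening: 0.996
```

Run:
```python
from h import *
print(tool()[0], delta([.375,.27,.32],-1.57))
```

```text
[0.37543087 0.26854334 0.32040547] (array([ 0.04, -0.15,  0.04]), np.float64(-0.007270525520378435))
```

Run:
```python
from h import *
import pickle
c=cam('wrist'); pickle.dump(c,open('pics/w2.pkl','wb'))
im=save('wrist','w2'); print(tool()[0])
for n,z in {'driver':.005,'holder':0}.items():
    r=spot_point(n,'wrist'); print(n,[(q['score'],q['pixel'],onz(c,q['pixel'],z).round(4)) for q in r[:2]])
x,y=proj(c,[.457,.294,.085])[0].astype(int); print(x,y)
x0,y0=max(x-100,0),max(y-90,0)
cv2.imwrite('pics/w2z.png',cv2.resize(im[y0:y0+180,x0:x0+240,::-1],None,fx=3.3,fy=3.3,interpolation=cv2.INTER_CUBIC));print(x0,y0)
```

```text
[0.37214411 0.27904911 0.320803  ]
driver [(0.9, [298.0, 123.4], array([0.4642, 0.2911, 0.005 ]))]
holder []
291 126
191 36
```

View pics/w2z.png

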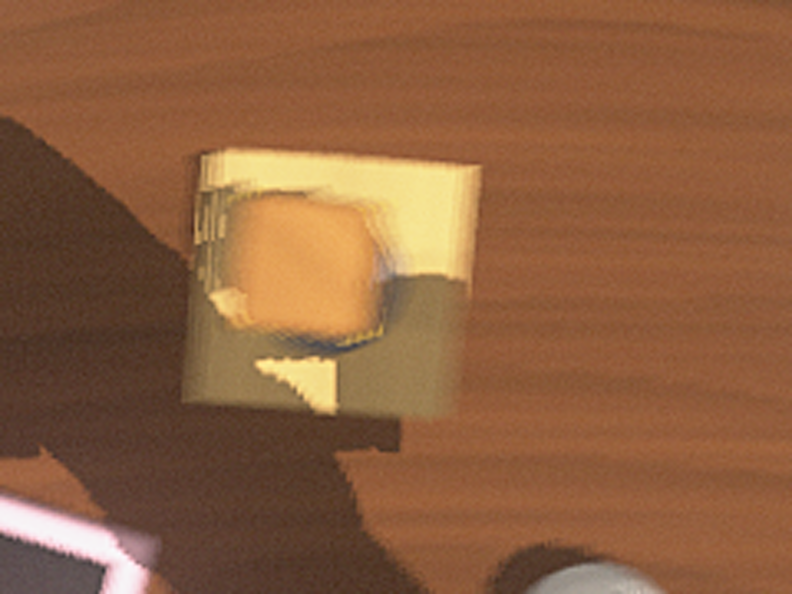

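The picture is blurred (arm still settling), with the holder around (290,126). I'll hold still and retake it.

Request:
{"name": "apply_moves", "arguments": {
  "delta_pos": [
    [0, 0, 0],
    [0, 0, 0],
    [0, 0, 0]
  ],
  "yaw": [0, 0, 0],
  "gripper": [100, 100, 100]
}}

```text
clock: 4.42
tool_pos: [0.3755, 0.2687, 0.3203]
eef_rot: [-0.707, 0.001, 0.707, 0.0]
contact_force: [0.5, -0.9, 0.9]
opening: 0.995
```

Run:
```python
from h import *
import pickle
c=cam('wrist'); pickle.dump(c,open('pics/w3.pkl','wb'))
im=save('wrist','w3'); print(tool()[0], tool()[2]['qd'].round(3))
x0,y0=191,36
cv2.imwrite('pics/w3z.png',cv2.resize(im[y0:y0+180,x0:x0+240,::-1],None,fx=3.3,fy=3.3,interpolation=cv2.INTER_CUBIC));print(x0,y0)
```

```text
[0.37546945 0.26888876 0.3203198 ] [-0.005  0.002 -0.002 -0.004 -0.001 -0.001 -0.   ]
191 36
```

View pics/w3z.png

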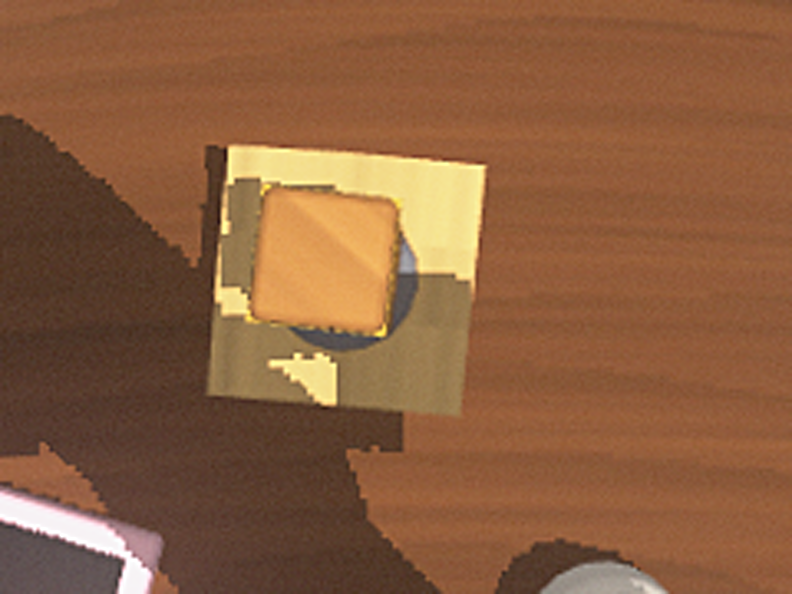

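```bash
cat > fit3.py <<'E'
from h import *
import pickle
from fit1 import T
c=pickle.load(open('pics/w3.pkl','rb'))
B=lambda u,v:[191+(u+.5)/3.3-.5,36+(v+.5)/3.3-.5]
def fit(s,z,pts,g,free=False):
    P=[(-s,s,z),(s,s,z),(s,-s,z),(-s,-s,z)]; u=np.array([B(*p) for p in pts])
    # image TL = world +x,+y ; order TL,TR,BR,BL ; local x along heading~-pi/2 (right)
    r=least_squares(lambda q:(proj(c,T(q,P))-u).ravel(),g)
    print(r.x,(proj(c,T(r.x,P))-u).round(1).tolist()); return r.x
h=fit(38,85,[(229,145),(486,164),(461,415),(207,395)],[.457,.294,-1.57])
d=fit(16,170,[(262,188),(401,200),(386,335),(248,325)],[.457,.294,-1.57])
print(c['position'])
E
python3 fit3.py | tail -3
```

```text
[ 0.46374147  0.29083866 -1.66582378] [[-0.0, -0.2], [-0.1, -0.1], [0.1, 0.3], [0.1, -0.0]]
[ 0.46269605  0.29065454 -1.67598203] [[-0.3, -0.3], [0.2, -0.4], [0.4, 0.7], [-0.2, -0.0]]
[0.4427321  0.26982168 0.45053271]
```

Run:
```python
from h import *
print(get_state()['q'].round(3), delta([.4632,.2908,.32],-1.671), delta([.4632,.2908,.138],-1.671))
```

```text
[-0.57   0.387 -0.218  1.942  0.112  0.825 -2.42 ] (array([ 0.03, -2.21, -8.77]), np.float64(0.09862177171749398)) (array([18.23, -2.21, -8.77]), np.float64(0.09862177171749398))
```

Request:
{"name": "apply_moves", "arguments": {
  "delta_pos": [
    [0, -2.2, -8.8],
    [0, -2.2, -8.8],
    [0, -2.2, -8.8],
    [0, -2.2, -8.8],
    [0, -2.2, -8.8],
    [0, -2.2, -8.8],
    [0, -2.2, -8.8],
    [0, -2.2, -8.8],
    [2, -2.2, -8.8],
    [6, -2.2, -8.8]
  ],
  "yaw": [-0.12, -0.24, -0.37, -0.49, -0.62, -0.74, -0.87, -0.99, -1.12, -1.24],
  "gripper": [100, 100, 100, 100, 100, 100, 100, 100, 100, 100]
}}

```text
clock: 5.3
tool_pos: [0.4668, 0.2917, 0.2636]
eef_rot: [0.579, 0.411, -0.572, 0.411]
contact_force: [1.3, 0.4, -0.7]
opening: 1.001
```

Run:
```python
from h import *
print(get_state()['q'].round(3), delta([.4632,.2908,.25],-.1),delta([.4632,.2908,.138],-.1))
```

```text
[-0.329  0.608 -0.518  1.779  0.39   0.846 -1.359] (array([ 1.36, -0.32,  0.21]), np.float64(-0.2294764877503681)) (array([12.56, -0.39,  0.31]), np.float64(-0.2294764877503681))
```

Request:
{"name": "apply_moves", "arguments": {
  "delta_pos": [
    [1.4, -0.3, 0.2],
    [1.4, -0.3, 0.2],
    [4, -0.3, 0.2],
    [7, -0.3, 0.2],
    [7, -0.3, 0.2],
    [7, -0.3, 0.2]
  ],
  "yaw": [-0.12, -0.23, -0.23, -0.23, -0.23, -0.23],
  "gripper": [100, 100, 100, 100, 100, 100]
}}

```text
clock: 5.8
tool_pos: [0.4638, 0.2895, 0.1929]
eef_rot: [0.527, 0.473, -0.522, 0.475]
contact_force: [0.1, 0.5, 0.4]
opening: 0.995
```

Run:
```python
from h import *
print(tool()[0],get_state()['q'].round(3), delta([.4632,.2908,.138],-.1)); print(tool()[1].round(3))
```

```text
[0.4637516  0.28946891 0.1928504 ] [-0.333  0.708 -0.519  1.86   0.524  0.705 -1.256] (array([ 5.48, -0.1 , -0.11]), np.float64(-0.0010746175531946012))
[[ 0.006  0.995 -0.101]
 [ 0.003 -0.101 -0.995]
 [-1.     0.006 -0.004]]
```

Request:
{"name": "apply_moves", "arguments": {
  "delta_pos": [
    [2.5, -0.1, -0.1],
    [5.5, -0.1, -0.1],
    [5.5, -0.1, -0.1],
    [5.5, -0.1, -0.1],
    [5.5, -0.1, -0.1],
    [5.5, -0.1, -0.1],
    [5.5, -0.1, -0.1],
    [5.5, -0.1, -0.1],
    [5.5, -0.1, -0.1],
    [5.5, -0.1, -0.1]
  ],
  "yaw": [0, 0, 0, 0, 0, 0, 0, 0, 0, 0],
  "gripper": [100, 100, 100, 30, 30, 30, 30, 30, 30, 30],
  "force": 50
}}

```text
clock: 6.63
tool_pos: [0.4634, 0.2908, 0.1383]
eef_rot: [0.527, 0.473, -0.522, 0.475]
contact_force: [0.3, -0.4, 1.4]
opening: 0.494
```

Run:
```python
from h import *
print(tool()[0],get_state()['opening'], delta([.4632,.2908,.138],-.1)); print(tool()[1].round(3))
```

```text
[0.46339537 0.29080378 0.13826409] 0.4936148051499371 (array([ 0.03, -0.02,  0.  ]), np.float64(-0.0012160617600232015))
[[ 0.007  0.995 -0.101]
 [ 0.004 -0.101 -0.995]
 [-1.     0.007 -0.004]]
```

Request:
{"name": "apply_moves", "arguments": {
  "delta_pos": [
    [0, 0, 0],
    [0, 0, 0],
    [0, 0, 0],
    [-1, 0, 0],
    [-3, 0, 0],
    [-6, 0, 0],
    [-10, 0, 0],
    [-12, 0, 0],
    [-12, 0, 0],
    [-12, 0, 0]
  ],
  "yaw": [0, 0, 0, 0, 0, 0, 0, 0, 0, 0],
  "gripper": [20, 20, 20, 20, 20, 20, 20, 20, 20, 20],
  "force": 50
}}

```text
clock: 7.47
tool_pos: [0.4628, 0.2904, 0.2593]
eef_rot: [0.528, 0.473, -0.521, 0.475]
contact_force: [0.6, 0.4, -2.6]
opening: 0.356
```

Run:
```python
from h import *
save('wrist','w4'); im=save('scene','s4'); print(tool()[0],get_state()['opening'])
cs=cam('scene'); print(proj(cs,tool()[0]))
x,y=proj(cs,tool()[0])[0].astype(int)
cv2.imwrite('pics/s4z.png',cv2.resize(im[y-60:y+90,x-75:x+75,::-1],None,fx=4,fy=4,interpolation=cv2.INTER_CUBIC))
```

```text
[0.46191431 0.28929396 0.25707162] 0.36227672343552303
[[413.86058153 248.75912314]]
```

View pics/s4z.png

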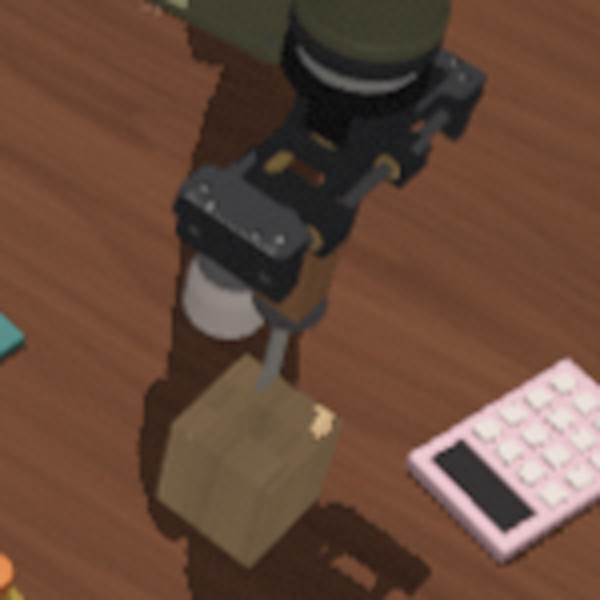

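View pics/w4.png

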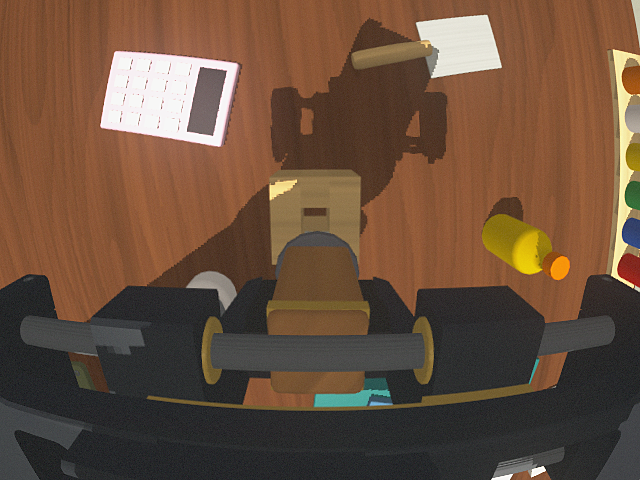

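Run:
```python
from h import *
im=np.load('pics/s4.npy'); cs=cam('scene')
print(proj(cs,[[.4625,.2895,.122],[.4625,.2895,.2],[.4625,.2895,.209]]))
cv2.imwrite('pics/s4y.png',cv2.resize(im[255:305,390:440,::-1],None,fx=12,fy=12,interpolation=cv2.INTER_NEAREST))
```

```text
[[404.09839236 284.3576993 ]
 [409.49774927 264.66946235]
 [410.15596382 262.26934612]]
```

View pics/s4y.png

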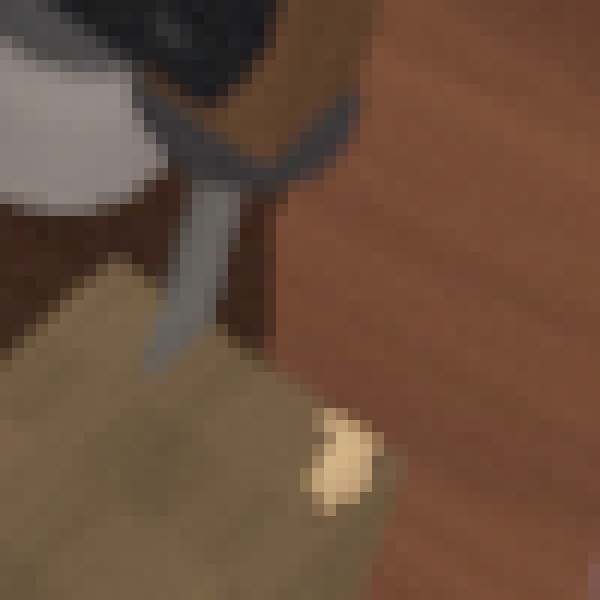

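Run:
```python
from h import *
cs=cam('scene')
for h in (-.1,1.47):
    d=np.array([np.cos(h),np.sin(h),0])*.009; c=np.array([.4625,.2895,.119])
    print(h,((proj(cs,[c-d,c+d])-[390,255])*12).round())
```

```text
-0.1 [[193. 336.]
 [140. 386.]]
1.47 [[132. 336.]
 [202. 386.]]
```

The driver is held, and the scene picture's blade end at about (403,285) matches the blade lying along the jaw axis. The handle can't pass the bar upright to push the plaque toward the back fence. So I'll tilt the driver in the jaws, using the holder hole's edge as a stop.

Run:
```python
from h import *
print(tool()[0],get_state()['contact_force'],delta([.4635,.2908,.178],-.1))
```

```text
[0.46191431 0.28929396 0.25707162] [ 0.21067384  0.20682994 -2.40638155] (array([ 7.91,  0.1 , -0.15]), np.float64(-0.0013110270549050451))
```

Request:
{"name": "apply_moves", "arguments": {
  "delta_pos": [
    [3, 0.1, -0.1],
    [6, 0.1, -0.1],
    [7.9, 0.1, -0.1],
    [7.9, 0.1, -0.1],
    [7.9, 0.1, -0.1],
    [7.9, 0.1, -0.1]
  ],
  "yaw": [0, 0, 0, 0, 0, 0],
  "gripper": [20, 20, 20, 20, 20, 20],
  "force": 12
}}

```text
clock: 8.07
tool_pos: [0.4634, 0.2907, 0.1783]
eef_rot: [0.526, 0.473, -0.523, 0.475]
contact_force: [-0.3, 0.1, -2.3]
opening: 0.359
```

Request:
{"name": "apply_moves", "arguments": {
  "delta_pos": [
    [0, 0, -0.8],
    [0, 0, -1.6],
    [0, 0, -2.4],
    [0, 0, -3.2],
    [0, 0, -4],
    [0, 0, -4.8],
    [0, 0, -5.6],
    [0, 0, -6.4],
    [0, 0, -6.4],
    [0, 0, -6.4]
  ],
  "yaw": [0, 0, 0, 0, 0, 0, 0, 0, 0, 0],
  "gripper": [20, 20, 20, 20, 20, 20, 20, 20, 20, 20],
  "force": 12
}}

```text
clock: 8.9
tool_pos: [0.4698, 0.3565, 0.1788]
eef_rot: [0.527, 0.474, -0.522, 0.474]
contact_force: [-0.5, -0.0, -2.3]
opening: 0.364
```

Run:
```python
from h import *
im=save('scene','s5');save('wrist','w5'); s=get_state();print(tool()[0],s['opening'],s['contact_force'],s['moment'])
cs=cam('scene')
x,y=proj(cs,tool()[0])[0].astype(int)
cv2.imwrite('pics/s5z.png',cv2.resize(im[y-40:y+80,x-60:x+60,::-1],None,fx=5,fy=5,interpolation=cv2.INTER_CUBIC))
```

```text
[0.46993178 0.355228   0.17866493] 0.3587709156404421 [ 0.08403931 -0.16941476 -2.28484363] [-0.01675903 -0.09414135  0.02762031]
```

View pics/s5z.png

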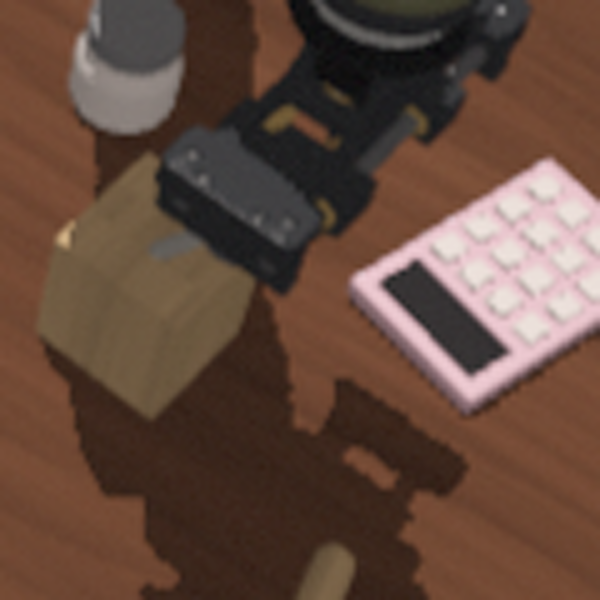

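View pics/w5.png

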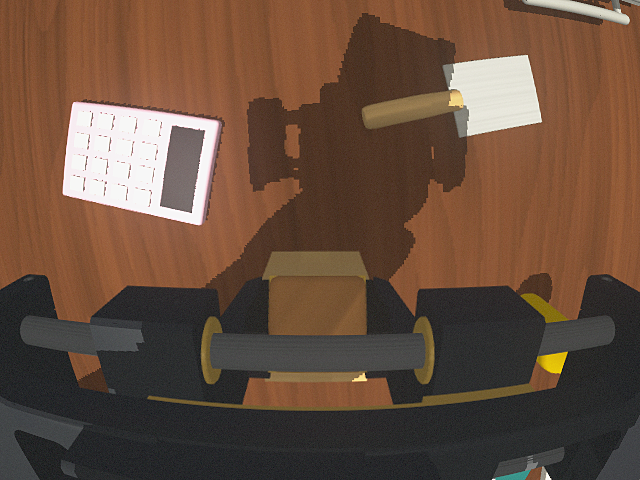

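Request:
{"name": "apply_moves", "arguments": {
  "delta_pos": [
    [0, 0, 0],
    [0, 0, 0],
    [-1, 0, 0],
    [-3, 0, 0],
    [-6, 0, 0],
    [-6, 0, 0],
    [-6, 0, 0],
    [-6, 0, 0]
  ],
  "yaw": [0, 0, 0, 0, 0, 0, 0, 0],
  "gripper": [20, 20, 20, 20, 20, 20, 20, 20],
  "force": 60
}}

```text
clock: 9.67
tool_pos: [0.4695, 0.3545, 0.2386]
eef_rot: [0.527, 0.474, -0.523, 0.475]
contact_force: [0.8, -0.7, -2.9]
opening: 0.359
```

Run:
```python
from h import *
im=save('scene','s6'); s=get_state();print(tool()[0],s['opening'],s['contact_force'],s['moment'])
r=spot_point('driver','scene'); print(r)
cs=cam('scene'); p,Rm,_=tool()
g=p-Rm[:,0]*.005   # grasp point
b=-Rm[:,2]; b[2]=0; b/=np.linalg.norm(b)  # hand-ward horizontal
for t in (0,20,25,30,35,40):
    a=np.radians(t); tip=g-.138*(np.cos(a)*np.array([0,0,1])+np.sin(a)*b); print(t,tip.round(4),proj(cs,tip).round(1))
x,y=proj(cs,tool()[0])[0].astype(int)
print(x-60,y-40)
cv2.imwrite('pics/s6z.png',cv2.resize(im[y-40:y+80,x-60:x+60,::-1],None,fx=5,fy=5,interpolation=cv2.INTER_NEAREST))
```

```text
[0.46924231 0.35417983 0.23794261] 0.3559765123726614 [ 0.28636191  0.13477398 -2.35819975] [-0.03793196 -0.08372064 -0.03941478]
[{'pixel': [400.7, 281.1], 'score': 0.46}]
0 [0.4691 0.3542 0.1046] [[424.5 304.1]]
20 [0.4644 0.3072 0.113 ] [[409.3 290.8]]
25 [0.4633 0.2961 0.1176] [[406. 287.]]
30 [0.4622 0.2855 0.1231] [[402.8 283.2]]
35 [0.4612 0.2754 0.1296] [[399.9 279.2]]
40 [0.4602 0.2659 0.1369] [[397.3 275.2]]
376 230
```

View pics/s6z.png

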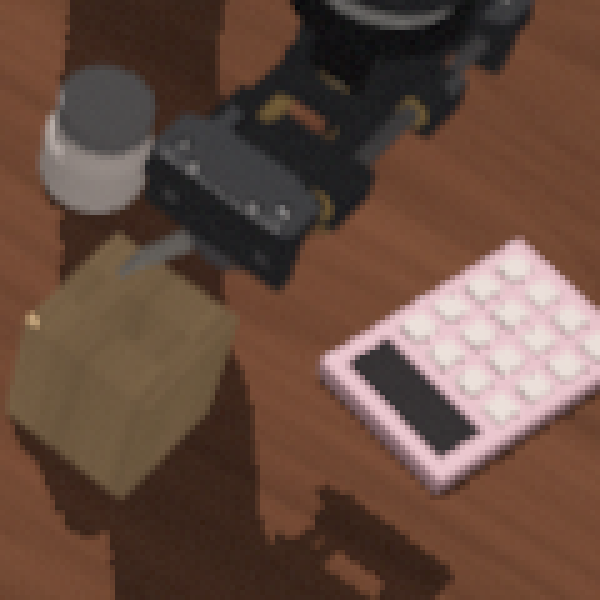

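```bash
cat >> h.py <<'E'
JQ=np.array([0.63256235,-0.09619506,-1.76934728])
def j2w(x,y,z): # mm jig -> world m
    ca,sa=np.cos(JQ[2]),np.sin(JQ[2]); x,y=x/1000,y/1000
    return np.array([JQ[0]+ca*x-sa*y,JQ[1]+sa*x+ca*y,z/1000])
def w2j(w):
    d=np.array(w)[:2]-JQ[:2]; ca,sa=np.cos(JQ[2]),np.sin(JQ[2]); return np.r_[ca*d[0]+sa*d[1],-sa*d[0]+ca*d[1],w[2]]*1000
E
python3 - <<'E'
from h import *
for z in (210,135): print(j2w(-215,-100,z),delta(j2w(-215,-100,z),JQ[2]+np.pi/2))
E
```

```text
[0.57693553 0.13430582 0.21      ] (array([ 2.77, 12.93, 20.8 ]), np.float64(0.09775847770832136))
[0.57693553 0.13430582 0.135     ] (array([10.27, 12.9 , 20.81]), np.float64(0.09775847770832136))
```

Request:
{"name": "apply_moves", "arguments": {
  "delta_pos": [
    [0, 1.5, 2.5],
    [0, 12.9, 20.8],
    [0, 12.9, 20.8],
    [0, 12.9, 20.8],
    [0, 12.9, 20.8],
    [2, 12.9, 20.8],
    [6, 12.9, 20.8],
    [9, 12.9, 20.8],
    [9, 12.9, 20.8],
    [9, 12.9, 20.8]
  ],
  "yaw": [0, 0.1, 0.1, 0.1, 0.1, 0.1, 0.1, 0.1, 0.1, 0.1],
  "gripper": [20, 20, 20, 20, 20, 20, 20, 20, 20, 20]
}}

```text
clock: 10.6
tool_pos: [0.5751, 0.1342, 0.1459]
eef_rot: [-0.547, -0.448, 0.548, -0.447]
contact_force: [-0.6, 0.6, -1.6]
opening: 0.357
```

Run:
```python
from h import *
im=save('scene','s7'); s=get_state();print(tool()[0],w2j(tool()[0]),s['opening'],s['contact_force'],s['moment'],s['q'].round(2))
save('wrist','w7')
cs=cam('scene'); p,Rm,_=tool()
g=p-Rm[:,0]*.005; b=-Rm[:,2]; b[2]=0; b/=np.linalg.norm(b)
for t in (25,30,35,40):
    a=np.radians(t); tip=g-.138*(np.cos(a)*np.array([0,0,1])+np.sin(a)*b); print(t,w2j(tip).round(1),((proj(cs,tip)-[220,200])*6.6).round(1))
cv2.imwrite('pics/s7z.png',cv2.resize(im[200:290,220:340,::-1],None,fx=6.6,fy=6.6,interpolation=cv2.INTER_NEAREST))
print(delta(j2w(-215,-100,135),JQ[2]+np.pi/2))
```

```text
[0.57652015 0.13572922 0.14788946] [-216.31349842 -100.68798662  147.88945628] 0.35982972158244825 [ 0.29780311 -0.1257653  -1.03326083] [ 0.0200907  -0.11446272 -0.02274105] [-0.03  0.82 -0.49  1.75  0.55  0.7  -1.02]
25 [-158.8 -100.    29. ] [[592.3 585.1]]
30 [-148.1 -100.    34.6] [[575.4 560.2]]
35 [-137.9 -100.    41.1] [[559.3 534.7]]
40 [-128.4 -100.    48.4] [[544.3 509. ]]
(array([ 1.41, -0.01,  0.22]), np.float64(-0.00026367495683987663))
```

View pics/s7z.png

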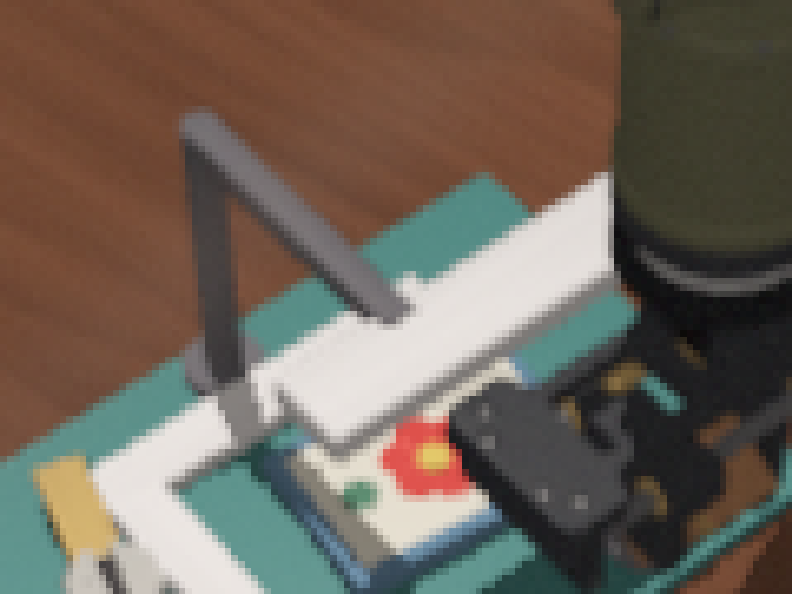

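View pics/w7.png

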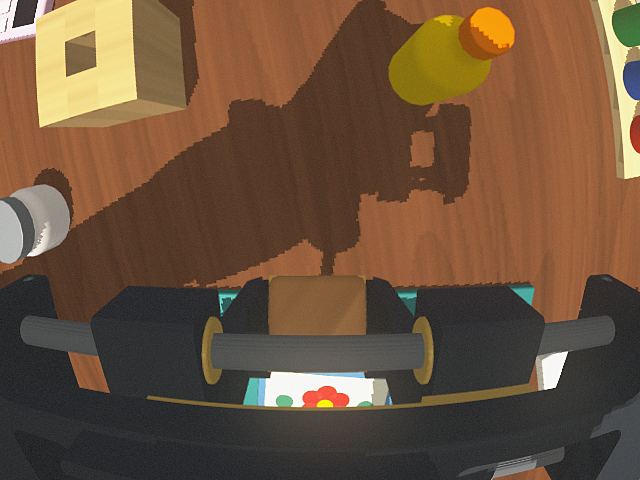

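Request:
{"name": "apply_moves", "arguments": {
  "delta_pos": [
    [1.4, 0, 0.2],
    [1.8, 0, 0.2],
    [1.8, 0, 0.2],
    [1.8, 0, 0.2],
    [1.8, 0, 0.2]
  ],
  "yaw": [0, 0, 0, 0, 0],
  "gripper": [20, 20, 20, 20, 20]
}}

```text
clock: 11.12
tool_pos: [0.5776, 0.1351, 0.1323]
eef_rot: [0.55, 0.448, -0.544, 0.448]
contact_force: [-0.7, 0.3, -2.2]
opening: 0.359
```

Request:
{"name": "apply_moves", "arguments": {
  "delta_pos": [
    [0.3, 0, 0],
    [0.3, 0, 0],
    [0.3, 0, 0]
  ],
  "yaw": [0, 0, 0],
  "gripper": [20, 20, 20]
}}

```text
clock: 11.37
tool_pos: [0.5777, 0.1351, 0.1295]
eef_rot: [0.55, 0.448, -0.544, 0.448]
contact_force: [-0.2, -0.0, -2.1]
opening: 0.356
```

Request:
{"name": "apply_moves", "arguments": {
  "delta_pos": [
    [0.3, 0, 0],
    [0.3, 0, 0],
    [0.3, 0, 0]
  ],
  "yaw": [0, 0, 0],
  "gripper": [20, 20, 20]
}}

```text
clock: 11.62
tool_pos: [0.5775, 0.135, 0.1262]
eef_rot: [0.55, 0.448, -0.544, 0.448]
contact_force: [-0.6, 0.5, -2.2]
opening: 0.358
```

Request:
{"name": "apply_moves", "arguments": {
  "delta_pos": [
    [0.2, 0, 0],
    [0.2, 0, 0],
    [0.2, 0, 0]
  ],
  "yaw": [0, 0, 0],
  "gripper": [20, 20, 20]
}}

```text
clock: 11.87
tool_pos: [0.5779, 0.1356, 0.1252]
eef_rot: [0.55, 0.448, -0.544, 0.449]
contact_force: [-1.2, 1.0, 4.7]
opening: 0.36
```

Request:
{"name": "apply_moves", "arguments": {
  "delta_pos": [
    [0.2, 0, 0],
    [0.2, 0, 0],
    [0.2, 0, 0]
  ],
  "yaw": [0, 0, 0],
  "gripper": [20, 20, 20]
}}

```text
clock: 12.12
tool_pos: [0.578, 0.1361, 0.1247]
eef_rot: [0.55, 0.447, -0.544, 0.449]
contact_force: [-2.4, 0.6, 9.8]
opening: 0.356
```

Run:
```python
from h import *
im=save('scene','s8'); s=get_state();print(tool()[0],w2j(tool()[0]),s['contact_force'])
cv2.imwrite('pics/s8z.png',cv2.resize(im[230:310,240:360,::-1],None,fx=6.6,fy=6.6,interpolation=cv2.INTER_CUBIC))
```

```text
[0.57803495 0.1361026  0.12471115] [-216.97833354  -99.27659692  124.71115155] [-2.66947267  0.91318403  9.92450633]
```

View pics/s8z.png

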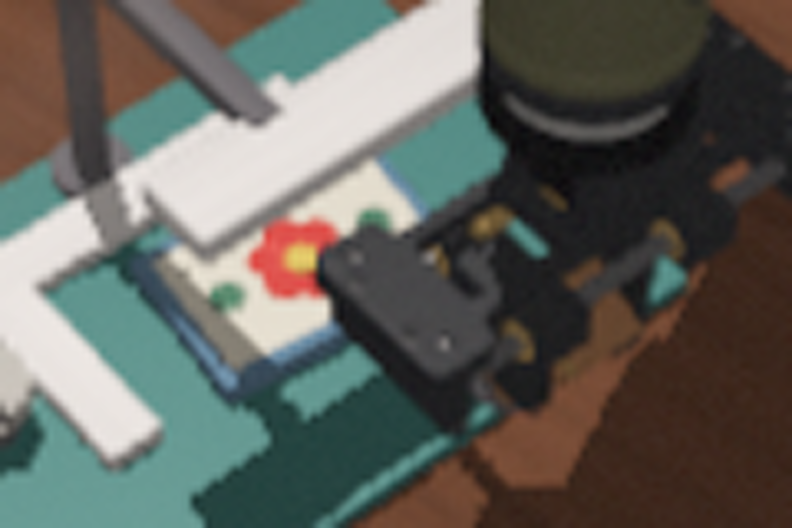

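Blade touched the bed at a TCP height of about 0.1257, which implies about 30° tilt. I'll raise it 4 mm and push toward the back fence.

Request:
{"name": "apply_moves", "arguments": {
  "delta_pos": [
    [-0.5, 0, 0],
    [-0.4, 0, 1.5],
    [-0.4, 0, 3],
    [-0.4, 0, 3.8],
    [-0.4, 0, 4.3],
    [-0.4, 0, 4.7],
    [-0.4, 0, 5.1],
    [-0.4, 0, 5.5],
    [-0.4, 0, 5.5],
    [-0.4, 0, 5.5]
  ],
  "yaw": [0, 0, 0, 0, 0, 0, 0, 0, 0, 0],
  "gripper": [20, 20, 20, 20, 20, 20, 20, 20, 20, 20]
}}

```text
clock: 13.0
tool_pos: [0.5671, 0.0818, 0.1283]
eef_rot: [0.55, 0.447, -0.544, 0.449]
contact_force: [-0.7, 1.1, -2.3]
opening: 0.355
```

Run:
```python
from h import *
im=save('scene','s9'); s=get_state();print(tool()[0],w2j(tool()[0]),s['contact_force'])
cv2.imwrite('pics/s9z.png',cv2.resize(im[230:310,240:360,::-1],None,fx=6.6,fy=6.6,interpolation=cv2.INTER_CUBIC))
```

```text
[0.56710336 0.08199502 0.12833286] [-161.77754195  -99.32075035  128.33285767] [-0.52527097  0.75941973 -2.52812234]
```

View pics/s9z.png

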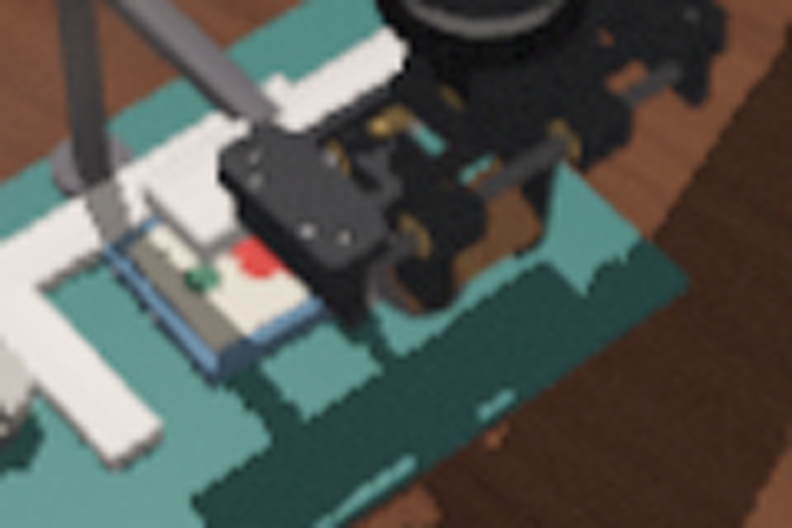

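Request:
{"name": "apply_moves", "arguments": {
  "delta_pos": [
    [0, 0, 0.3],
    [0, 0, 0.6],
    [0, 0, 0.9],
    [0, 0, 0.9],
    [0, 0, 0.9]
  ],
  "yaw": [0, 0, 0, 0, 0],
  "gripper": [20, 20, 20, 20, 20]
}}

```text
clock: 13.47
tool_pos: [0.5653, 0.074, 0.1283]
eef_rot: [0.55, 0.448, -0.543, 0.449]
contact_force: [-0.2, 3.5, -4.1]
opening: 0.357
```

Request:
{"name": "apply_moves", "arguments": {
  "delta_pos": [
    [0, 0, 0.3],
    [0, 0, 0.4],
    [0, 0, 0.4],
    [0, 0, 0.4]
  ],
  "yaw": [0, 0, 0, 0],
  "gripper": [20, 20, 20, 20]
}}

```text
clock: 13.8
tool_pos: [0.565, 0.073, 0.1288]
eef_rot: [0.552, 0.449, -0.541, 0.448]
contact_force: [-0.5, 6.5, -1.0]
opening: 0.361
```

Run:
```python
from h import *
im=save('scene','s10'); s=get_state();print(tool()[0],w2j(tool()[0]),s['contact_force'])
cv2.imwrite('pics/s10z.png',cv2.resize(im[230:310,240:360,::-1],None,fx=6.6,fy=6.6,interpolation=cv2.INTER_CUBIC))
```

```text
[0.56502114 0.07296125 0.12881829] [-152.51053916  -99.58016737  128.81828854] [-0.51707801  5.66783103 -1.48204084]
```

View pics/s10z.png

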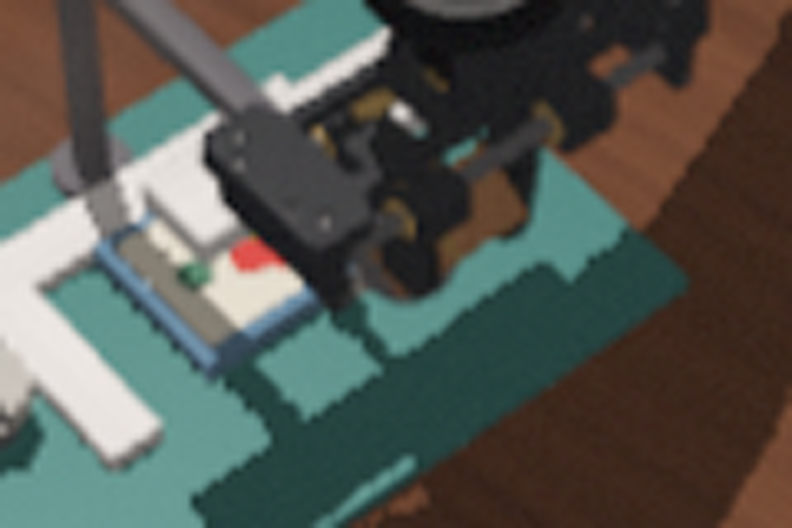

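Request:
{"name": "apply_moves", "arguments": {
  "delta_pos": [
    [0, 0, -2],
    [0, 0, -6],
    [-2, 0, -9],
    [-6, 0, -9],
    [-10, 0, -9],
    [-10, 0, -9],
    [-10, 0, -9],
    [-10, 0, -9]
  ],
  "yaw": [0, 0, 0, 0, 0, 0, 0, 0],
  "gripper": [20, 20, 20, 20, 20, 20, 20, 20]
}}

```text
clock: 14.52
tool_pos: [0.581, 0.1581, 0.229]
eef_rot: [0.551, 0.448, -0.543, 0.448]
contact_force: [-0.9, 0.6, -2.3]
opening: 0.361
```

Run:
```python
from h import *
print(tool()[0]); t=[.4707,.361,.238]
print(delta(t,-.1))
im=save('wrist','w11')
```

```text
[0.58097554 0.15812214 0.229005  ]
(array([ -0.86, -14.79, -17.74]), np.float64(-0.0973887001798508))
```

View pics/w11.png

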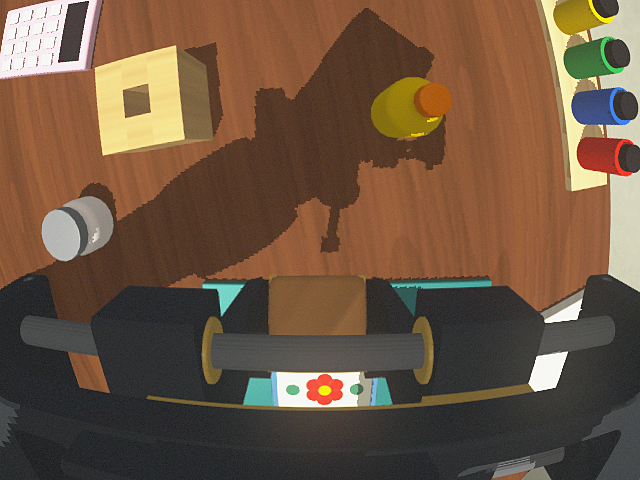

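Request:
{"name": "apply_moves", "arguments": {
  "delta_pos": [
    [-0.9, -2, -2.5],
    [-0.9, -14.8, -17.7],
    [-0.9, -14.8, -17.7],
    [-0.9, -14.8, -17.7],
    [-0.9, -14.8, -17.7],
    [-0.9, -14.8, -17.7],
    [-0.9, -14.8, -17.7],
    [-0.9, -14.8, -17.7],
    [-0.9, -14.8, -17.7]
  ],
  "yaw": [0, -0.1, -0.1, -0.1, -0.1, -0.1, -0.1, -0.1, -0.1],
  "gripper": [20, 20, 20, 20, 20, 20, 20, 20, 20]
}}

```text
clock: 15.32
tool_pos: [0.4701, 0.3587, 0.236]
eef_rot: [0.526, 0.474, -0.522, 0.476]
contact_force: [0.1, -0.5, -2.5]
opening: 0.357
```

Run:
```python
from h import *
im=save('scene','s12'); it=save('top','t12'); s=get_state();print(tool()[0],s['opening'],s['contact_force'],s['moment'])
r=spot_point('driver','scene'); print(r)
cs=cam('scene'); p,Rm,_=tool()
g=p-Rm[:,0]*.005   # grasp point
b=-Rm[:,2]; b[2]=0; b/=np.linalg.norm(b)  # hand-ward horizontal
x,y=proj(cs,tool()[0])[0].astype(int); o=np.array([x-60,y-40])
for t in (20,25,30,35,40):
    a=np.radians(t); tip=g-.138*(np.cos(a)*np.array([0,0,1])+np.sin(a)*b); print(t,tip.round(4),proj(cs,tip).round(1),(proj(cs,tip)-o)*5)
cv2.imwrite('pics/s12z.png',cv2.resize(im[y-40:y+80,x-60:x+60,::-1],None,fx=5,fy=5,interpolation=cv2.INTER_NEAREST))
cv2.imwrite('pics/t12z.png',cv2.resize(it[155:285,265:385,::-1],None,fx=5,fy=4.6,interpolation=cv2.INTER_CUBIC))
```

```text
[0.47108407 0.35807473 0.23656339] 0.3577286195574686 [-0.06328846 -0.16811317 -2.77511546] [ 0.02919215 -0.06958751  0.02538618]
[{'pixel': [402.7, 285.0], 'score': 0.41}]
20 [0.4664 0.3113 0.1122] [[410.3 292.3]] [[166.53774518 301.72888145]]
25 [0.4653 0.3003 0.1168] [[407.  288.6]] [[149.75957369 283.00700826]]
30 [0.4642 0.2897 0.1224] [[403.8 284.7]] [[134.06394589 263.71282653]]
35 [0.4632 0.2796 0.1288] [[400.9 280.8]] [[119.53329455 243.95055744]]
40 [0.4622 0.27   0.1362] [[398.2 276.8]] [[106.24636232 223.82578223]]
```

View pics/s12z.png

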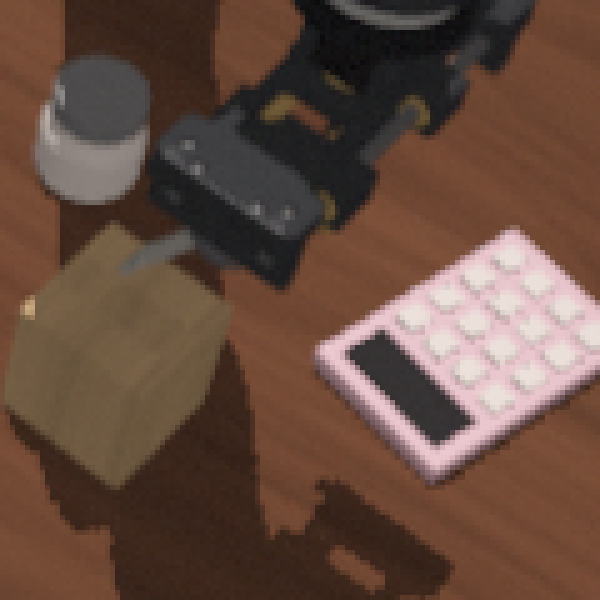

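View pics/t12z.png

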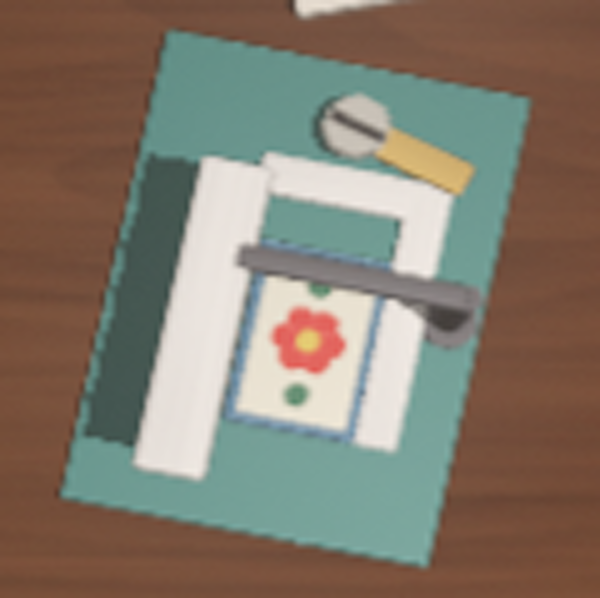

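Request:
{"name": "apply_moves", "arguments": {
  "delta_pos": [
    [2, 0.1, 0.5],
    [4, 0.1, 0.5],
    [4.7, 0.1, 0.5],
    [4.7, 0.1, 0.5],
    [4.7, 0.1, 0.5],
    [4.7, 0.1, 0.5]
  ],
  "yaw": [0, 0, 0, 0, 0, 0],
  "gripper": [20, 20, 20, 20, 20, 20],
  "force": 12
}}

```text
clock: 15.97
tool_pos: [0.4726, 0.3529, 0.1901]
eef_rot: [0.528, 0.473, -0.522, 0.475]
contact_force: [-0.0, 0.5, -0.1]
opening: 0.359
```

Request:
{"name": "apply_moves", "arguments": {
  "delta_pos": [
    [0, 0, 0.8],
    [0, 0, 1.6],
    [0, 0, 2.4],
    [0, 0, 3.2],
    [0, 0, 4],
    [0, 0, 4.8],
    [0, 0, 5.6],
    [0, 0, 6.2],
    [0, 0, 6.2],
    [0, 0, 6.2]
  ],
  "yaw": [0, 0, 0, 0, 0, 0, 0, 0, 0, 0],
  "gripper": [20, 20, 20, 20, 20, 20, 20, 20, 20, 20],
  "force": 12
}}

```text
clock: 16.8
tool_pos: [0.4663, 0.291, 0.1899]
eef_rot: [0.528, 0.473, -0.522, 0.475]
contact_force: [0.6, 0.2, -2.0]
opening: 0.359
```

Run:
```python
from h import *
im=save('scene','s13'); s=get_state();print(tool()[0],s['opening'],s['contact_force'],s['moment'])
cs=cam('scene')
x,y=proj(cs,tool()[0])[0].astype(int)
cv2.imwrite('pics/s13z.png',cv2.resize(im[y-40:y+80,x-60:x+60,::-1],None,fx=5,fy=5,interpolation=cv2.INTER_NEAREST))
print(delta([.4635,.2908,.138],-.1))
```

```text
[0.46632461 0.29161815 0.18996226] 0.360505974857544 [-0.97520651 -0.17343404 -1.81736838] [ 0.00204397 -0.0946894  -0.02014345]
(array([ 5.19, -0.31,  0.14]), np.float64(-0.0016029823864280868))
```

View pics/s13z.png

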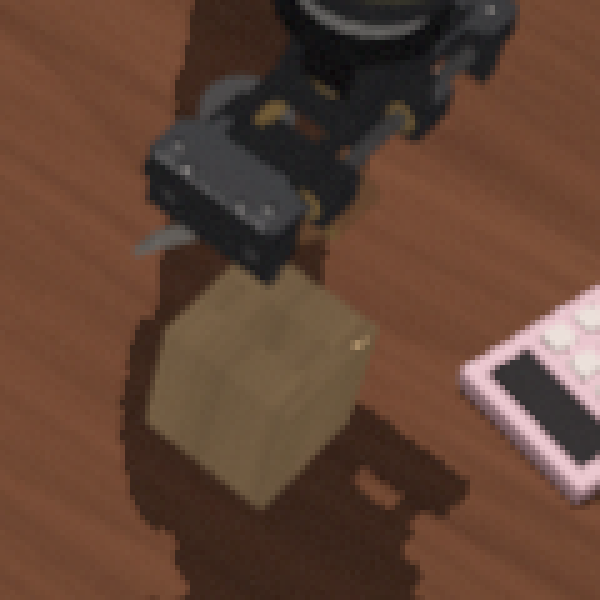

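The tip rode over the holder's top instead of entering the hole and still leans, with the blade at zoomed (140,250), left of the block. I'll lift and use the block's outer +y face to push it upright instead.

Request:
{"name": "apply_moves", "arguments": {
  "delta_pos": [
    [-3, 0, 0],
    [-6, 0, 0],
    [-7, 0, -4],
    [-7, -0.3, -8],
    [-7, -0.3, -12],
    [-7, -0.3, -13.5],
    [-7, -0.3, -13.5],
    [-7, -0.3, -13.5],
    [-7, -0.3, -13.5]
  ],
  "yaw": [0, 0, 0, 0, 0, 0, 0, 0, 0],
  "gripper": [20, 20, 20, 20, 20, 20, 20, 20, 20],
  "force": 40
}}

```text
clock: 17.6
tool_pos: [0.4766, 0.4247, 0.2602]
eef_rot: [0.527, 0.473, -0.522, 0.475]
contact_force: [0.6, -0.7, -2.6]
opening: 0.361
```

Run:
```python
from h import *
im=save('scene','s14'); s=get_state();print(tool()[0],s['opening'],s['contact_force'],s['moment'])
r=spot_point('driver','scene'); print(r)
cs=cam('scene'); p,Rm,_=tool()
g=p-Rm[:,0]*.005   # grasp point
b=-Rm[:,2]; b[2]=0; b/=np.linalg.norm(b)  # hand-ward horizontal
x,y=proj(cs,tool()[0])[0].astype(int); o=np.array([x-70,y-40])
for t in (25,30,35,40,45,50):
    a=np.radians(t); tip=g-.138*(np.cos(a)*np.array([0,0,1])+np.sin(a)*b); print(t,tip.round(4),proj(cs,tip).round(1),((proj(cs,tip)-o)*5).round())
cv2.imwrite('pics/s14z.png',cv2.resize(im[y-40:y+80,x-70:x+50,::-1],None,fx=5,fy=5,interpolation=cv2.INTER_NEAREST))
```

```text
[0.47687909 0.42417096 0.26030043] 0.3564491817196411 [-0.44392325 -1.0726544  -2.08846204] [-0.01339569 -0.08658057  0.01224393]
[{'pixel': [424.9, 292.1], 'score': 0.55}, {'pixel': [193.1, 195.5], 'score': 0.53}]
25 [0.471  0.3661 0.1404] [[431.5 298.9]] [[182. 279.]]
30 [0.4699 0.3555 0.1459] [[428.2 294.8]] [[166. 259.]]
35 [0.4688 0.3454 0.1524] [[425.2 290.7]] [[151. 239.]]
40 [0.4678 0.3359 0.1597] [[422.5 286.5]] [[137. 218.]]
45 [0.4669 0.327  0.1679] [[420.  282.3]] [[125. 197.]]
50 [0.4661 0.3189 0.1767] [[417.9 278. ]] [[114. 175.]]
```

View pics/s14z.png

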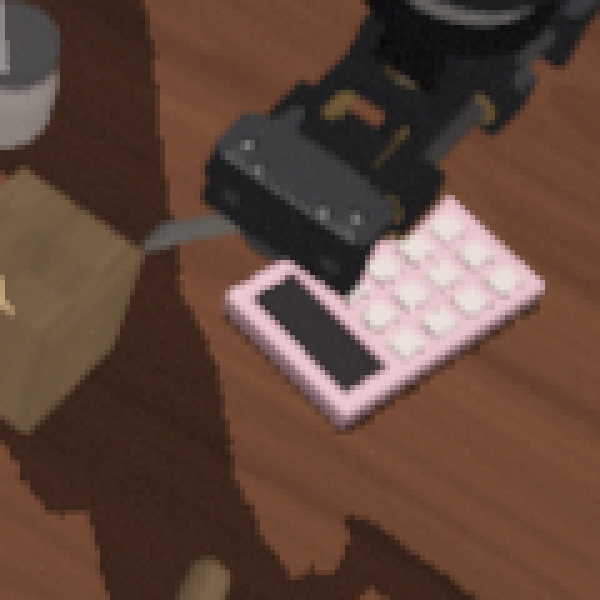

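Request:
{"name": "apply_moves", "arguments": {
  "delta_pos": [
    [1, 0, -0.5],
    [4, 0, -0.5],
    [8, 0, -0.5],
    [10, 0, -0.5],
    [10, 0, -0.5],
    [10, 0, -0.5],
    [10, 0, -0.5]
  ],
  "yaw": [0, 0, 0, 0, 0, 0, 0],
  "gripper": [20, 20, 20, 20, 20, 20, 20],
  "force": 12
}}

```text
clock: 18.28
tool_pos: [0.479, 0.4302, 0.1619]
eef_rot: [0.529, 0.473, -0.522, 0.474]
contact_force: [0.2, 0.5, -2.2]
opening: 0.363
```

Request:
{"name": "apply_moves", "arguments": {
  "delta_pos": [
    [0, 0, 1.2],
    [0, 0, 2.4],
    [0, 0, 3.4],
    [0, 0, 4.4],
    [0, 0, 5.4],
    [0, 0, 6.4],
    [0, 0, 7.4],
    [0, 0, 8.4],
    [0, 0, 9],
    [0, 0, 9]
  ],
  "yaw": [0, 0, 0, 0, 0, 0, 0, 0, 0, 0],
  "gripper": [20, 20, 20, 20, 20, 20, 20, 20, 20, 20],
  "force": 12
}}

```text
clock: 19.12
tool_pos: [0.4697, 0.3382, 0.161]
eef_rot: [0.529, 0.472, -0.523, 0.474]
contact_force: [0.0, -0.0, -1.9]
opening: 0.363
```

Run:
```python
from h import *
im=save('scene','s15'); s=get_state();print(tool()[0],s['opening'],s['contact_force'],s['moment'])
cs=cam('scene')
x,y=proj(cs,tool()[0])[0].astype(int)
cv2.imwrite('pics/s15z.png',cv2.resize(im[y-40:y+80,x-60:x+60,::-1],None,fx=5,fy=5,interpolation=cv2.INTER_NEAREST))
save('wrist','w15')
```

```text
[0.46962825 0.3388386  0.1609314 ] 0.36375638483942957 [ 0.13538986  0.06929467 -2.69413587] [-0.01820971 -0.02194866 -0.05102717]
```

View pics/s15z.png

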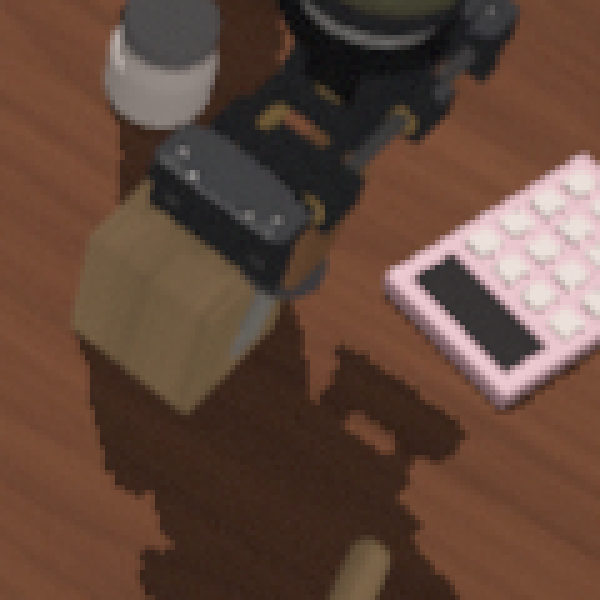

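View pics/w15.png

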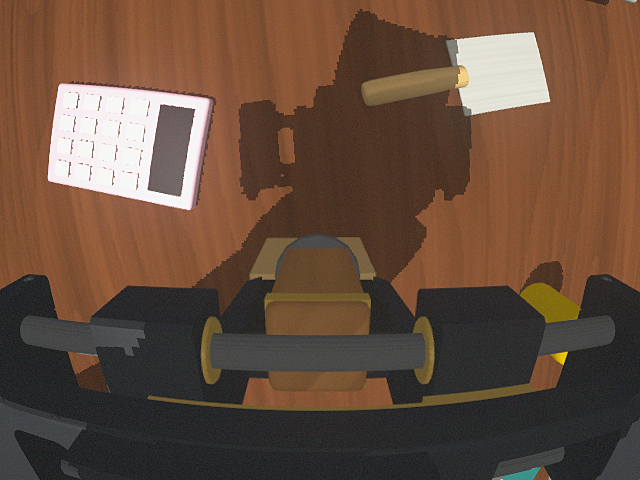

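Request:
{"name": "apply_moves", "arguments": {
  "delta_pos": [
    [-2, 0, -0.4],
    [-5, 0, -0.4],
    [-9, 0, 0],
    [-9.5, -0.2, 2],
    [-9.5, -0.3, 4.8],
    [-9.5, -0.3, 4.8],
    [-9.5, -0.3, 4.8],
    [-9.5, -0.3, 4.8]
  ],
  "yaw": [0, 0, 0, 0, 0, 0, 0, 0],
  "gripper": [20, 20, 20, 20, 20, 20, 20, 20],
  "force": 30
}}

```text
clock: 19.88
tool_pos: [0.4606, 0.2919, 0.2554]
eef_rot: [0.528, 0.472, -0.523, 0.474]
contact_force: [-0.1, 1.2, -1.3]
opening: 0.359
```

Run:
```python
from h import *
im=save('scene','s16'); s=get_state();print(tool()[0],s['opening'],s['contact_force'],s['moment'])
cs=cam('scene'); p,Rm,_=tool()
g=p-Rm[:,0]*.005   # grasp point
b=-Rm[:,2]; b[2]=0; b/=np.linalg.norm(b)  # hand-ward horizontal
x,y=proj(cs,tool()[0])[0].astype(int); o=np.array([x-40,y-15])
for t in (-10,-5,0,5,10):
    a=np.radians(t); tip=g-.138*(np.cos(a)*np.array([0,0,1])+np.sin(a)*b); print(t,tip.round(4),((proj(cs,tip)-o)*9).round())
cv2.imwrite('pics/s16z.png',cv2.resize(im[y-15:y+50,x-40:x+30,::-1],None,fx=9,fy=9,interpolation=cv2.INTER_NEAREST))
print(delta([.4635,.2908,.25],-.1))
```

```text
[0.46055675 0.29251434 0.25546268] 0.3615196743067587 [ 0.35083392 -0.17013228 -2.13336253] [ 0.02580731 -0.09245643  0.04056741]
-10 [0.463  0.3163 0.1246] [[348. 500.]]
-5 [0.4618 0.3045 0.123 ] [[311. 478.]]
0 [0.4605 0.2925 0.1225] [[275. 453.]]
5 [0.4593 0.2805 0.123 ] [[240. 427.]]
10 [0.458  0.2687 0.1246] [[207. 398.]]
(array([0.55, 0.31, 0.14]), np.float64(-0.003574695919193571))
```

View pics/s16z.png

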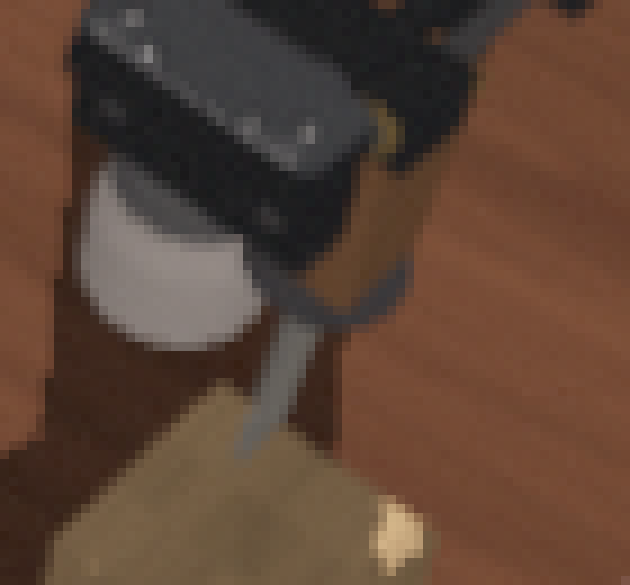

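Request:
{"name": "apply_moves", "arguments": {
  "delta_pos": [
    [0.5, 0.3, 0.1],
    [3, 0.3, 0.1],
    [6, 0.3, 0.1],
    [8, 0.3, 0.1],
    [9.5, 0.3, 0.1],
    [10.8, 0.3, 0.1],
    [11.7, 0.3, 0.1],
    [11.7, 0.3, 0.1],
    [11.7, 0.3, 0.1]
  ],
  "yaw": [0, 0, 0, 0, 0, 0, 0, 0, 0],
  "gripper": [20, 20, 20, 20, 20, 20, 20, 20, 20],
  "force": 12
}}

```text
clock: 20.68
tool_pos: [0.4641, 0.2921, 0.138]
eef_rot: [0.528, 0.473, -0.522, 0.474]
contact_force: [1.0, 0.4, -1.9]
opening: 0.363
```

Run:
```python
from h import *
s=get_state();print(tool()[0],s['opening'],s['contact_force'],s['moment'],delta([.4635,.2908,.138],-.1))
```

```text
[0.46412987 0.29207702 0.13802385] 0.36294270154508823 [ 1.03760259  0.35309854 -1.8666281 ] [-0.02309478 -0.12492001  0.04788087] (array([ 0.  , -0.05,  0.13]), np.float64(-0.00287255987998547))
```

Request:
{"name": "apply_moves", "arguments": {
  "delta_pos": [
    [0, 0, 0.1],
    [0, 0, 0.1],
    [0, 0, 0.1],
    [0, 0, 0.1],
    [0, 0, 0.1],
    [0, 0, 0.1],
    [0, 0, 0.1],
    [0, 0, 0.1],
    [0, 0, 0.1],
    [0, 0, 0.1]
  ],
  "yaw": [0, 0, 0, 0, 0, 0, 0, 0, 0, 0],
  "gripper": [50, 50, 50, 50, 20, 20, 20, 20, 20, 20],
  "force": 60
}}

```text
clock: 21.52
tool_pos: [0.4643, 0.2912, 0.1383]
eef_rot: [0.528, 0.473, -0.522, 0.475]
contact_force: [-0.4, -1.4, 4.5]
opening: 0.36
```

Run:
```python
from h import *
s=get_state();print(tool()[0],s['opening'],s['contact_force'],s['moment'],delta([.4635,.2908,.138],-.1))
# plaque corner locations & targets: jaw along jig x, heading choose near current; approach from jig y -
print(j2w(-36,-190,150), s['q'].round(2))
for z in (260,155): print(delta(j2w(-36,-190,z),JQ[2]+np.pi),delta(j2w(-36,-190,z),JQ[2]))
```

```text
[0.46425618 0.291155   0.13830168] 0.3599970680234767 [-0.35143339 -1.38802211  4.54755149] [-0.12324368 -0.01685133  0.02478002] (array([ 0.03, -0.07,  0.04]), np.float64(-0.0028953853278714803))
[ 0.45339616 -0.02342503  0.15      ] [-0.37  0.79 -0.46  1.9   0.61  0.59 -1.34]
(array([-12.28,   2.24,  31.35]), np.float64(-1.4751714545617545)) (array([-12.28,   2.24,  31.35]), np.float64(-1.4751714545617545))
(array([-1.78,  2.16, 31.4 ]), np.float64(-1.4751714545617545)) (array([-1.78,  2.16, 31.4 ]), np.float64(-1.4751714545617545))
```

Request:
{"name": "apply_moves", "arguments": {
  "delta_pos": [
    [-3, 0, 0],
    [-7, 0, 0],
    [-11, 0, 0],
    [-15, 0, 3],
    [-18, 0.5, 6],
    [-18.3, 2.2, 31.3],
    [-18.3, 2.2, 31.3],
    [-18.3, 2.2, 31.3],
    [-18.3, 2.2, 31.3],
    [-18.3, 2.2, 31.3]
  ],
  "yaw": [0, 0, -0.1, -0.2, -0.3, -0.42, -0.54, -0.66, -0.78, -0.9],
  "gripper": [20, 20, 20, 20, 20, 20, 20, 20, 20, 20]
}}

```text
clock: 22.35
tool_pos: [0.4534, 0.0269, 0.318]
eef_rot: [0.267, 0.654, -0.264, 0.657]
contact_force: [0.8, -0.2, -2.3]
opening: 0.356
```

Run:
```python
from h import *
s=get_state();print(tool()[0],s['opening'],s['contact_force'],w2j(tool()[0]))
for z in (320,155): print(delta(j2w(-36,-192,z),JQ[2]+np.pi))
```

```text
[0.45338542 0.02685439 0.31795443] 0.3558462543643327 [ 0.78100985 -0.16715987 -2.3021469 ] [ -85.28948864 -199.92809468  317.95442655]
(array([-0.22, -3.72,  3.33]), np.float64(-0.5703716873172087))
(array([16.28, -3.82,  3.28]), np.float64(-0.5703716873172087))
```

Request:
{"name": "apply_moves", "arguments": {
  "delta_pos": [
    [-0.2, -3.7, 3.3],
    [-0.2, -3.7, 3.3],
    [-0.2, -3.7, 3.3],
    [2, -3.7, 3.3],
    [6, -3.7, 3.3],
    [6, -3.7, 3.3],
    [6, -3.7, 3.3]
  ],
  "yaw": [-0.12, -0.24, -0.36, -0.48, -0.57, -0.57, -0.57],
  "gripper": [20, 20, 20, 20, 20, 20, 20]
}}

```text
clock: 22.93
tool_pos: [0.4501, -0.0229, 0.2566]
eef_rot: [0.072, 0.703, -0.07, 0.704]
contact_force: [0.6, -0.3, -1.4]
opening: 0.359
```

Run:
```python
from h import *
import pickle
s=get_state();print(tool()[0],s['opening'],s['contact_force'],w2j(tool()[0]),s['q'].round(2))
print(delta(j2w(-36,-192,150),JQ[2]+np.pi))
c=cam('wrist'); pickle.dump(c,open('pics/w17.pkl','wb')); save('wrist','w17')
```

```text
[ 0.45006725 -0.02292504  0.25662792] 0.359383594489447 [ 0.58434853 -0.28528934 -1.37062282] [ -35.83354168 -193.36213377  256.62791699] [ 0.6   0.64 -1.06  2.04  0.73  0.89  0.51]
(array([ 1.066e+01, -1.000e-02,  1.300e-01]), np.float64(-0.0019701726470764402))
```

View pics/w17.png

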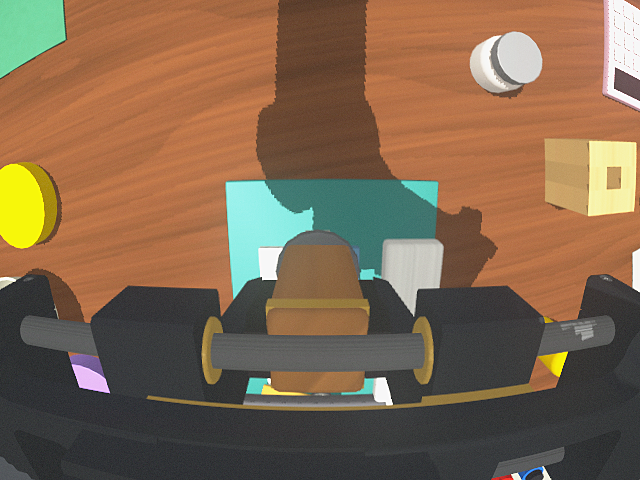

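Request:
{"name": "apply_moves", "arguments": {
  "delta_pos": [
    [3, 0, 0.1],
    [7, 0, 0.1],
    [10.8, 0, 0.1],
    [10.8, 0, 0.1],
    [10.8, 0, 0.1],
    [10.8, 0, 0.1],
    [10.8, 0, 1.4],
    [10.8, 0, 2.6],
    [10.8, 0, 3.2],
    [10.8, 0, 3.2]
  ],
  "yaw": [0, 0, 0, 0, 0, 0, 0, 0, 0, 0],
  "gripper": [20, 20, 20, 20, 20, 20, 20, 20, 20, 20]
}}

```text
clock: 23.82
tool_pos: [0.4861, -0.0282, 0.1526]
eef_rot: [0.073, 0.7, -0.07, 0.707]
contact_force: [0.2, 0.2, -2.0]
opening: 0.361
```

Run:
```python
from h import *
s=get_state();print(tool()[0],s['contact_force'],w2j(tool()[0]),s['q'].round(2))
print(delta(j2w(-36,-125,148),JQ[2]+np.pi))
im=save('scene','s18')
cv2.imwrite('pics/s18z.png',cv2.resize(im[230:310,240:360,::-1],None,fx=6.6,fy=6.6,interpolation=cv2.INTER_CUBIC))
```

```text
[ 0.48608528 -0.02821335  0.15263605] [ 0.2134297   0.20850518 -1.99699074] [ -37.75365681 -157.00862373  152.63605377] [ 0.48  0.82 -0.88  2.06  0.98  0.74  0.34]
(array([ 0.49, -0.16,  3.2 ]), np.float64(-0.004648084449126122))
```

View pics/s18z.png

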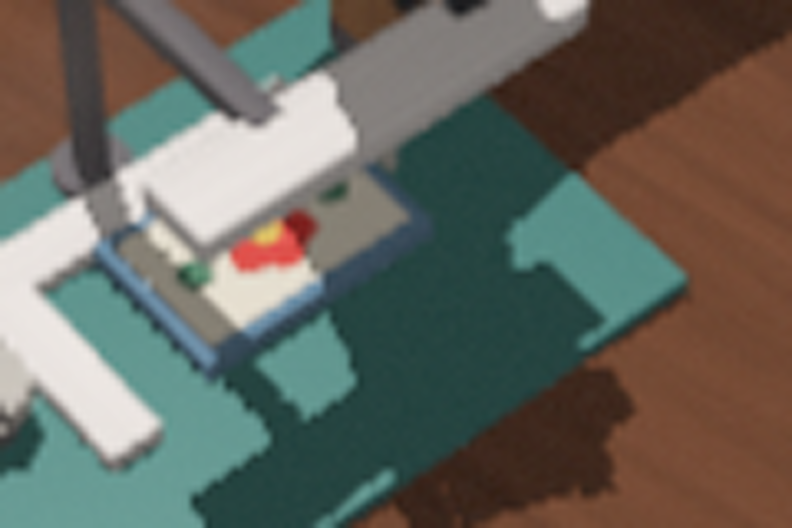

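Request:
{"name": "apply_moves", "arguments": {
  "delta_pos": [
    [0, -0.1, -0.6],
    [0.5, -0.2, -0.6],
    [0.5, -0.2, 0],
    [0.5, -0.2, 0.6],
    [0.5, -0.2, 1.1],
    [0.5, -0.2, 1.6],
    [0.5, -0.2, 2.1],
    [0.5, -0.2, 2.6],
    [0.5, -0.2, 2.9],
    [0.5, -0.2, 2.9]
  ],
  "yaw": [0, 0, 0, 0, 0, 0, 0, 0, 0, 0],
  "gripper": [20, 20, 20, 20, 20, 20, 20, 20, 20, 20]
}}

```text
clock: 24.7
tool_pos: [0.5137, -0.0361, 0.1472]
eef_rot: [0.073, 0.7, -0.07, 0.707]
contact_force: [-0.3, 0.3, -2.2]
opening: 0.358
```

Run:
```python
from h import *
s=get_state();print(tool()[0],s['contact_force'],w2j(tool()[0]),s['q'].round(2))
print(delta(j2w(-36,-121,148),JQ[2]+np.pi))
im=save('scene','s19')
cv2.imwrite('pics/s19z.png',cv2.resize(im[230:310,240:360,::-1],None,fx=6.6,fy=6.6,interpolation=cv2.INTER_CUBIC))
```

```text
[ 0.51368136 -0.03605761  0.14724174] [-0.26641464  0.34396653 -2.23742359] [ -35.50680238 -128.40743596  147.24174313] [ 0.49  0.85 -0.88  1.98  0.96  0.78  0.4 ]
(array([-0.07,  0.05,  0.74]), np.float64(-0.004507107318726611))
```

View pics/s19z.png

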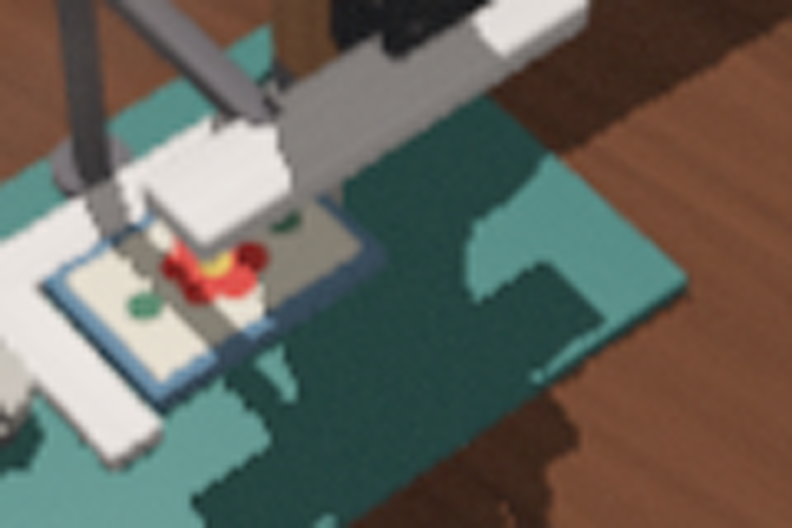

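Request:
{"name": "apply_moves", "arguments": {
  "delta_pos": [
    [0, 0, 0.4],
    [0, 0, 0.7],
    [0, 0, 0.9],
    [0, 0, 0.9],
    [0, 0, 0.9]
  ],
  "yaw": [0, 0, 0, 0, 0],
  "gripper": [20, 20, 20, 20, 20]
}}

```text
clock: 25.17
tool_pos: [0.52, -0.0374, 0.147]
eef_rot: [0.073, 0.702, -0.07, 0.705]
contact_force: [-4.9, 0.7, 0.1]
opening: 0.358
```

Request:
{"name": "apply_moves", "arguments": {
  "delta_pos": [
    [0, 0, 0.4],
    [0, 0, 0.4],
    [0, 0, 0.4]
  ],
  "yaw": [0, 0, 0],
  "gripper": [20, 20, 20]
}}

```text
clock: 25.42
tool_pos: [0.5209, -0.0378, 0.1464]
eef_rot: [0.072, 0.704, -0.07, 0.703]
contact_force: [-6.3, 1.3, 1.5]
opening: 0.36
```

Run:
```python
from h import *
s=get_state();print(tool()[0],s['contact_force'],w2j(tool()[0]),s['q'].round(2))
im=save('scene','s20')
cv2.imwrite('pics/s20z.png',cv2.resize(im[230:310,240:360,::-1],None,fx=6.6,fy=6.6,interpolation=cv2.INTER_CUBIC))
```

```text
[ 0.52089678 -0.03778516  0.14639805] [-6.32480023  1.34255068  1.4696177 ] [ -35.2364258  -120.99301345  146.39804811] [ 0.49  0.87 -0.88  1.95  0.94  0.81  0.43]
```

View pics/s20z.png

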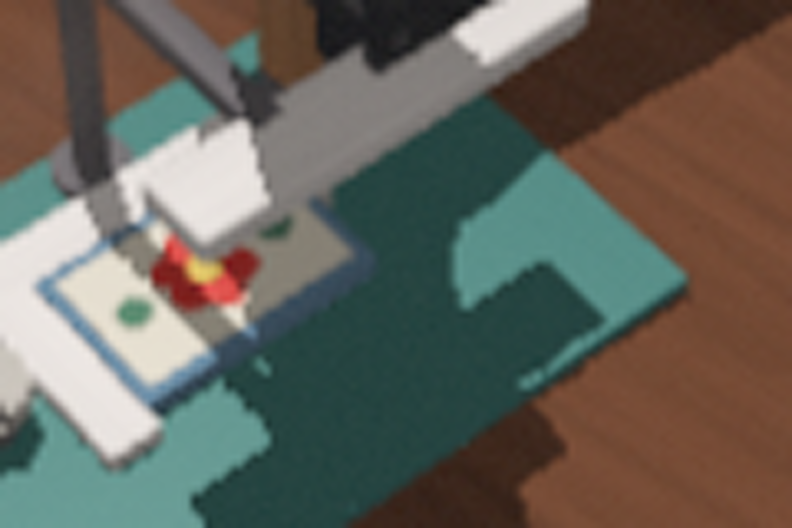

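Request:
{"name": "apply_moves", "arguments": {
  "delta_pos": [
    [0, 0, -1.5],
    [-1, 0, -3.5],
    [-5, 0, -4],
    [-9, 0, -4],
    [-13, 0, -4],
    [-17, 0, -4],
    [-18, 0, -4],
    [-18, 0, -4],
    [-18, 0, -4]
  ],
  "yaw": [0, 0, 0, 0, 0, 0, 0, 0, 0],
  "gripper": [20, 20, 20, 20, 20, 20, 20, 20, 20]
}}

```text
clock: 26.22
tool_pos: [0.4819, -0.031, 0.326]
eef_rot: [0.072, 0.704, -0.07, 0.703]
contact_force: [-0.5, 0.7, -2.9]
opening: 0.356
```

Run:
```python
from h import *
s=get_state();print(tool()[0],s['contact_force'],w2j(tool()[0]),s['q'].round(2))
print(delta(j2w(-40,50,325),JQ[2]+np.pi-.2))
```

```text
[ 0.48192845 -0.03103649  0.32600777] [-0.47908392  0.66136908 -2.86307951] [ -34.16604451 -160.52691976  326.00776546] [ 0.65  0.59 -1.11  1.85  0.6   1.08  0.67]
(array([ 0.07,  0.65, 21.05]), np.float64(0.19671286316297243))
```

Request:
{"name": "apply_moves", "arguments": {
  "delta_pos": [
    [0, 0.1, 3],
    [0, 0.6, 21],
    [0, 0.6, 21],
    [0, 0.6, 21],
    [0, 0.6, 21],
    [0, 0.6, 21],
    [0, 0.6, 21],
    [0, 0.6, 21],
    [0, 0.6, 21],
    [0, 0.6, 21]
  ],
  "yaw": [0, 0.1, 0.2, 0.2, 0.2, 0.2, 0.2, 0.2, 0.2, 0.2],
  "gripper": [20, 20, 20, 20, 20, 20, 20, 20, 20, 20]
}}

```text
clock: 27.05
tool_pos: [0.6875, -0.067, 0.3251]
eef_rot: [0.141, 0.694, -0.14, 0.692]
contact_force: [-1.0, 0.1, -2.3]
opening: 0.356
```

Run:
```python
from h import *
import pickle
s=get_state();print(tool()[0],s['contact_force'],w2j(tool()[0]),s['q'].round(2))
c=cam('wrist'); pickle.dump(c,open('pics/w21.pkl','wb')); save('wrist','w21')
print(proj(c,[j2w(0,0,20),j2w(-80,-120,22),j2w(0,-120,22),j2w(-40,50,40)]).round())
it=save('top','t21'); im=save('scene','s21')
cv2.imwrite('pics/s21z.png',cv2.resize(im[220:320,200:340,::-1],None,fx=5.6,fy=5.6,interpolation=cv2.INTER_CUBIC))
cv2.imwrite('pics/t21z.png',cv2.resize(it[155:285,265:385,::-1],None,fx=5,fy=4.6,interpolation=cv2.INTER_CUBIC))
```

```text
[ 0.68750026 -0.06699222  0.32506058] [-0.95301116  0.14138874 -2.27901197] [-39.46555186  48.0983372  325.06058437] [ 0.43  0.85 -0.94  1.22  0.66  1.38  0.72]
[[275. 164.]
 [321.  51.]
 [253.  66.]
 [317. 201.]]
```

View pics/w21.png

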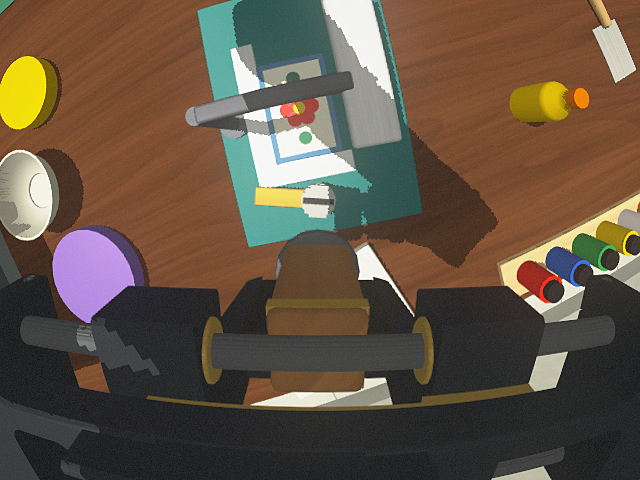

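View pics/s21z.png

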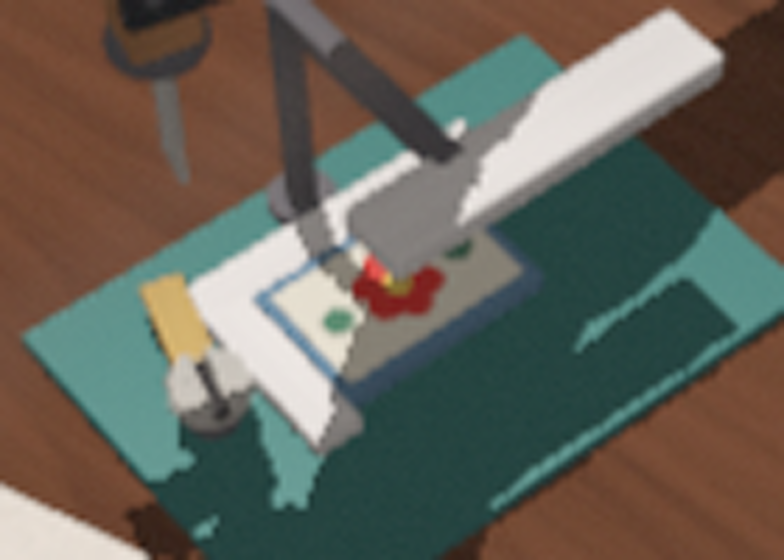

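View pics/t21z.png

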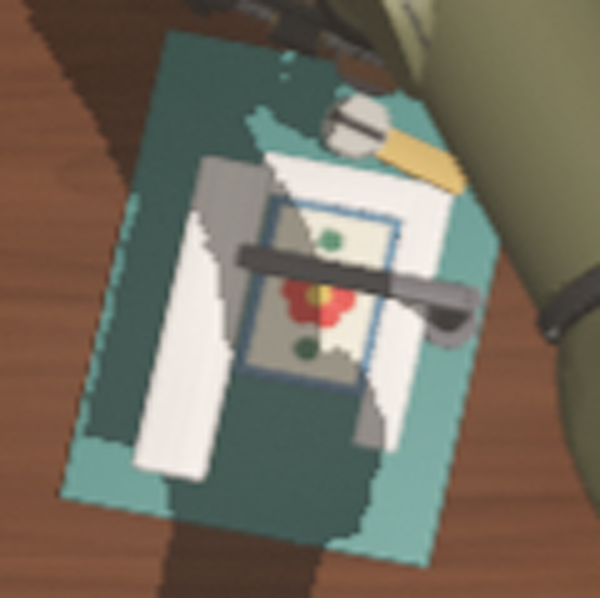

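Run:
```python
from h import *
im=np.load('pics/w21.npy')
cv2.imwrite('pics/w21z.png',cv2.resize(im[40:230,215:385,::-1],None,fx=4,fy=3.15*4/3.15*0.78,interpolation=cv2.INTER_CUBIC))
cv2.imwrite('pics/w21y.png',cv2.resize(im[40:190,225:365,::-1],None,fx=4,fy=4,interpolation=cv2.INTER_CUBIC))
```

```text
(no output)
```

View pics/w21y.png

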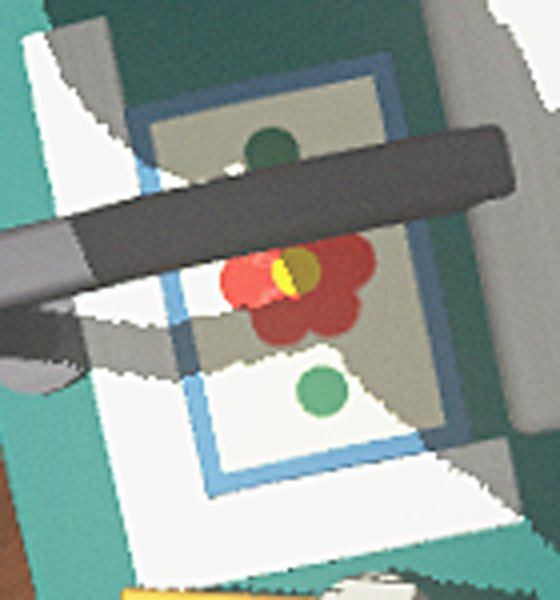

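Run:
```python
from h import *
import pickle
c=pickle.load(open('pics/w21.pkl','rb'))
im=np.load('pics/w21.npy')
cv2.imwrite('pics/w21s.png',cv2.resize(im[175:225,245:345,::-1],None,fx=8,fy=8,interpolation=cv2.INTER_CUBIC))
g=im[180:222,298:338].astype(int).sum(2)
print(proj(c,[j2w(-40,50,40),j2w(-40,50,32)]))
```

```text
[[316.75895626 200.82955373]
 [316.76354808 199.71445079]]
```

View pics/w21s.png

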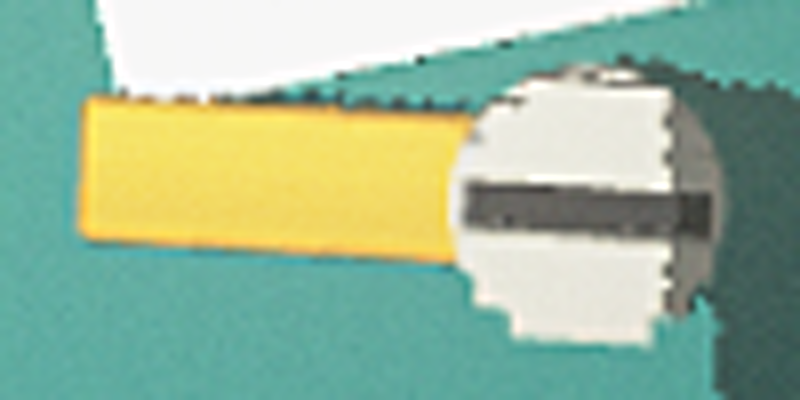

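Run:
```python
from h import *
import pickle
c=pickle.load(open('pics/w21.pkl','rb'))
P=lambda u,v:[245+(u+.5)/8-.5,175+(v+.5)/8-.5]
def hd(a,b,z):
    A,B=onz(c,P(*a),z),onz(c,P(*b),z); d=A-B; return np.arctan2(d[1],d[0])-JQ[2]
print('slot rel',hd((465,207),(712,213),.034),'arm',hd((88,97),(470,118),.029),hd((84,240),(455,263),.029))
h=onz(c,P(587,207),.040); print(h,w2j(h))
p,Rm,s=tool(); print(p,w2j(p),np.arctan2(Rm[1,1],Rm[0,1])-JQ[2]-np.pi, s['clock'])
print((Rm[:,0]).round(4))
```

```text
slot rel -0.22710892585385833 arm -0.2669764796389986 -0.27130938564038165
[ 0.68957616 -0.06544089  0.04      ] [-41.39586641  49.82745783  40.        ]
[ 0.68815657 -0.06740626  0.32605494] [-39.18909739  48.82342649 326.05494248] -0.2027598215514863 27.2
[-0.0011  0.0016 -1.    ]
```

Run:
```python
from h import *
cs=cam('scene'); p,Rm,s=tool()
tip=p+Rm[:,0]*.133; y=Rm[:,1]*.009
print(((proj(cs,[tip,tip-y,tip+y,p+Rm[:,0]*.053])-[200,220]+.5)*5.6).round(1))
im=np.load('pics/s21.npy')
cv2.imwrite('pics/s21t.png',cv2.resize(im[215:260,205:255,::-1],None,fx=12,fy=12,interpolation=cv2.INTER_NEAREST))
print(((proj(cs,[tip,tip-y,tip+y])-[205,215]+.5)*12).round(1))
```

```text
[[177.4 167.6]
 [169.3 153.2]
 [185.6 182. ]
 [157.5  41. ]]
[[320.2 419. ]
 [302.7 388.4]
 [337.8 450. ]]
```

View pics/s21t.png

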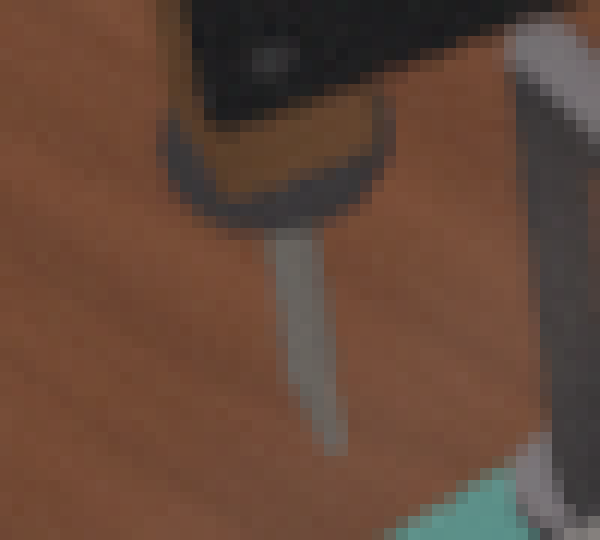

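Run:
```python
from h import *
for z in (182,167): print(delta(j2w(-40.6,50,z),JQ[2]+np.pi-.235))
```

```text
(array([14.41,  0.15,  0.11]), np.float64(0.03224185992169071))
(array([15.91,  0.15,  0.11]), np.float64(0.03224185992169071))
```

Request:
{"name": "apply_moves", "arguments": {
  "delta_pos": [
    [4, 0.15, 0.1],
    [8, 0.15, 0.1],
    [12, 0.15, 0.1],
    [14.4, 0.15, 0.1],
    [14.4, 0.15, 0.1],
    [14.4, 0.15, 0.1],
    [14.4, 0.15, 0.1],
    [14.4, 0.15, 0.1]
  ],
  "yaw": [0.03, 0.03, 0.03, 0.03, 0.03, 0.03, 0.03, 0.03],
  "gripper": [20, 20, 20, 20, 20, 20, 20, 20]
}}

```text
clock: 27.87
tool_pos: [0.6911, -0.0656, 0.1852]
eef_rot: [0.153, 0.69, -0.15, 0.692]
contact_force: [-0.4, 0.3, -2.2]
opening: 0.354
```

Run:
```python
from h import *
cs=cam('scene'); p,Rm,s=tool(); print(p,w2j(p),s['contact_force'],s['q'].round(2))
for z in (182,167): print(delta(j2w(-40.6,50,z),JQ[2]+np.pi-.235))
im=save('scene','s22')
cv2.imwrite('pics/s22t.png',cv2.resize(im[250:310,205:265,::-1],None,fx=10,fy=10,interpolation=cv2.INTER_NEAREST))
tip=p+Rm[:,0]*.133; y=Rm[:,1]*.009
print(((proj(cs,[tip,tip-y,tip+y])-[205,250]+.5)*10).round(1))
```

```text
[ 0.69111231 -0.06559461  0.18520349] [-41.54817112  51.36375245 185.20348803] [-0.36110571  0.33074243 -2.24223026] [ 0.42  0.98 -0.87  1.38  0.78  1.13  0.59]
(array([ 0.32, -0.12, -0.11]), np.float64(0.0018192386916886516))
(array([ 1.82, -0.13, -0.12]), np.float64(0.0018192386916886516))
[[316.  358.8]
 [303.4 333.5]
 [328.7 384.3]]
```

View pics/s22t.png

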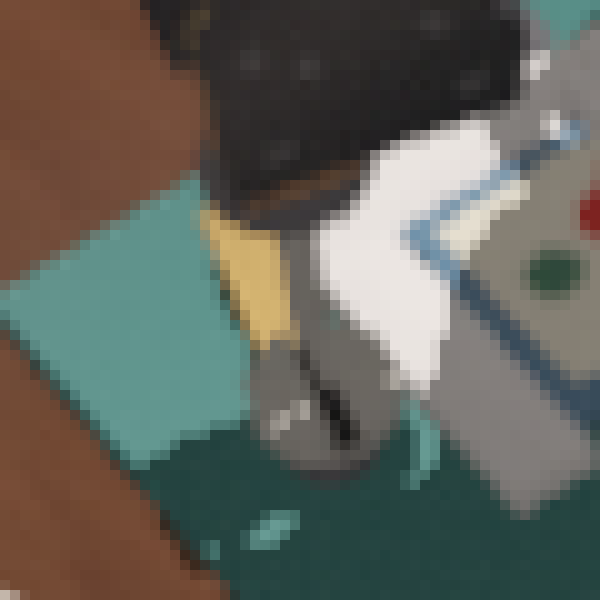

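Request:
{"name": "apply_moves", "arguments": {
  "delta_pos": [
    [0.2, -0.12, -0.11],
    [0.5, -0.12, -0.11],
    [0.9, -0.12, -0.11],
    [1.1, -0.12, -0.11],
    [1.3, -0.12, -0.11],
    [1.3, -0.12, -0.11]
  ],
  "yaw": [0, 0, 0, 0, 0, 0],
  "gripper": [20, 20, 20, 20, 20, 20]
}}

```text
clock: 28.42
tool_pos: [0.6891, -0.0664, 0.1712]
eef_rot: [0.152, 0.69, -0.151, 0.691]
contact_force: [0.5, 0.7, -1.7]
opening: 0.357
```

Request:
{"name": "apply_moves", "arguments": {
  "delta_pos": [
    [0.3, 0, 0],
    [0.4, 0, 0],
    [0.4, 0, 0],
    [0.4, 0, 0]
  ],
  "yaw": [0, 0, 0, 0],
  "gripper": [20, 20, 20, 20]
}}

```text
clock: 28.75
tool_pos: [0.6891, -0.0664, 0.167]
eef_rot: [0.152, 0.69, -0.151, 0.691]
contact_force: [0.3, 0.9, -1.9]
opening: 0.355
```

Run:
```python
from h import *
cs=cam('scene'); p,Rm,s=tool(); print(p,w2j(p),s['contact_force'],s['moment'],s['q'].round(2))
im=save('scene','s23')
cv2.imwrite('pics/s23t.png',cv2.resize(im[250:310,205:265,::-1],None,fx=10,fy=10,interpolation=cv2.INTER_NEAREST))
```

```text
[ 0.68909445 -0.06639085  0.16702747] [-40.36955409  49.54259139 167.02746502] [ 0.31887723  0.855128   -1.919105  ] [ 0.04610255 -0.16219356  0.01973309] [ 0.42  1.   -0.86  1.4   0.79  1.1   0.57]
```

View pics/s23t.png

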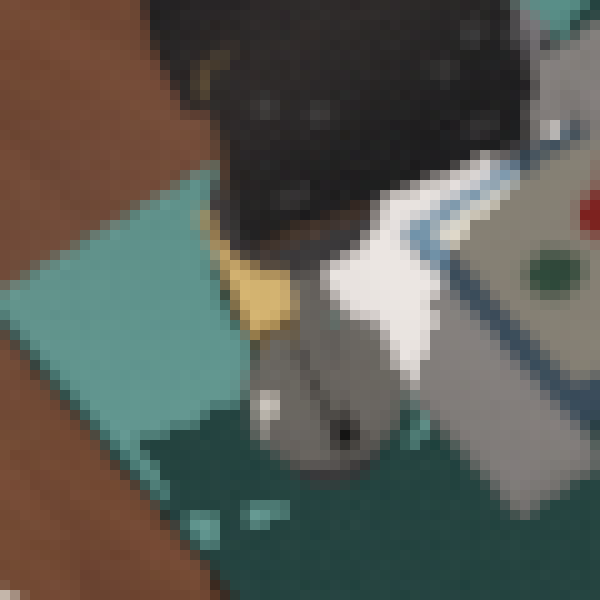

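Request:
{"name": "apply_moves", "arguments": {
  "delta_pos": [
    [0, 0, 0],
    [0, 0, 0],
    [0, 0, 0],
    [0, 0, 0],
    [0, 0, 0],
    [0, 0, 0],
    [0, 0, 0],
    [0, 0, 0],
    [0, 0, 0],
    [0, 0, 0]
  ],
  "yaw": [0.08, 0.16, 0.24, 0.32, 0.4, 0.48, 0.56, 0.64, 0.72, 0.8],
  "gripper": [20, 20, 20, 20, 20, 20, 20, 20, 20, 20]
}}

```text
clock: 29.63
tool_pos: [0.6894, -0.0662, 0.1674]
eef_rot: [0.411, 0.576, -0.408, 0.577]
contact_force: [-0.1, 0.5, -2.7]
opening: 0.357
```

Run:
```python
from h import *
cs=cam('scene'); p,Rm,s=tool(); print(p,w2j(p),s['contact_force'],s['moment'],s['q'].round(2))
print(np.arctan2(Rm[1,1],Rm[0,1])-JQ[2]-np.pi,delta(j2w(-40.4,49.6,167)))
im=save('scene','s24')
cv2.imwrite('pics/s24t.png',cv2.resize(im[250:310,205:265,::-1],None,fx=10,fy=10,interpolation=cv2.INTER_NEAREST))
```

```text
[ 0.68941092 -0.06624082  0.16737279] [-40.57906775  49.82324527 167.37278673] [-0.08709697  0.54328544 -2.67212967] [-0.08138663 -0.26447013  0.03741158] [ 0.35  0.95 -0.68  1.4   0.65  1.01 -0.13]
-1.036598041990409 (array([ 0.04, -0.03,  0.  ]), None)
```

View pics/s24t.png

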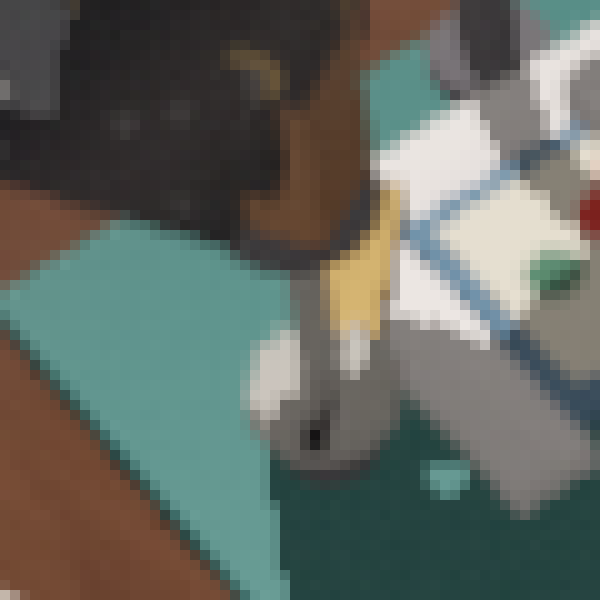

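Request:
{"name": "apply_moves", "arguments": {
  "delta_pos": [
    [0.05, 0, 0],
    [0.05, 0, 0],
    [0.05, 0, 0],
    [0.05, 0, 0],
    [0.05, 0, 0],
    [0.05, 0, 0],
    [0.05, 0, 0],
    [0.05, 0, 0]
  ],
  "yaw": [0.08, 0.16, 0.24, 0.32, 0.4, 0.48, 0.54, 0.58],
  "gripper": [20, 20, 20, 20, 20, 20, 20, 20]
}}

```text
clock: 30.35
tool_pos: [0.6896, -0.0665, 0.1673]
eef_rot: [0.559, 0.434, -0.557, 0.435]
contact_force: [0.3, -0.8, -1.3]
opening: 0.356
```

Run:
```python
from h import *
cs=cam('scene'); p,Rm,s=tool(); print(p,w2j(p),s['contact_force'],s['moment'],s['q'].round(2))
print(np.arctan2(Rm[1,1],Rm[0,1])-JQ[2]-np.pi,delta(j2w(-40.4,49.6,167)))
im=save('scene','s25')
cv2.imwrite('pics/s25t.png',cv2.resize(im[250:310,205:265,::-1],None,fx=10,fy=10,interpolation=cv2.INTER_NEAREST))
```

```text
[ 0.68963873 -0.06646076  0.16733221] [-40.40837489  50.08996325 167.33220505] [ 0.27952518 -0.82738363 -1.28559964] [-0.33913822 -0.10640439  0.07114596] [ 0.29  0.92 -0.54  1.41  0.52  0.96 -0.63]
-1.620648804967006 (array([ 0.03, -0.05,  0.  ]), None)
```

View pics/s25t.png

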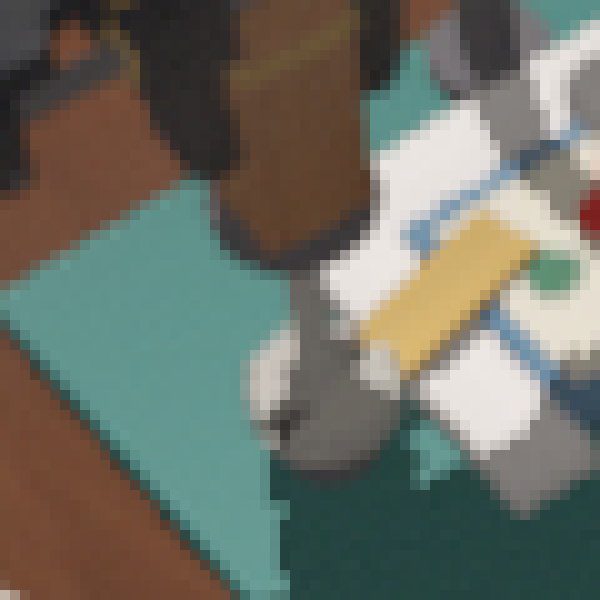

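Request:
{"name": "apply_moves", "arguments": {
  "delta_pos": [
    [0, 0, 0],
    [0, 0, 0],
    [0, 0, 0],
    [0, 0, 0]
  ],
  "yaw": [0.06, 0.12, 0.14, 0.14],
  "gripper": [20, 20, 20, 20]
}}

```text
clock: 30.73
tool_pos: [0.6897, -0.0665, 0.1674]
eef_rot: [0.588, 0.394, -0.586, 0.395]
contact_force: [0.2, -0.1, -1.1]
opening: 0.358
```

Run:
```python
from h import *
p,Rm,s=tool(); print(w2j(p),s['contact_force'],s['moment'],np.arctan2(Rm[1,1],Rm[0,1])-JQ[2]-np.pi)
im=save('scene','s26')
cv2.imwrite('pics/s26t.png',cv2.resize(im[250:310,205:265,::-1],None,fx=10,fy=10,interpolation=cv2.INTER_NEAREST))
```

```text
[-40.34247551  50.11866722 167.38142468] [ 0.16533923 -0.07794976 -1.07690673] [-0.32293189 -0.1234256   0.09885004] -1.7597358363985987
```

Request:
{"name": "apply_moves", "arguments": {
  "delta_pos": [
    [0, 0, 0],
    [0, 0, 0],
    [0, 0, 0],
    [0, 0, 0]
  ],
  "yaw": [0.06, 0.1, 0.1, 0.1],
  "gripper": [20, 20, 20, 20]
}}

```text
clock: 31.12
tool_pos: [0.6897, -0.0666, 0.1674]
eef_rot: [0.607, 0.365, -0.604, 0.366]
contact_force: [1.4, -0.3, -2.3]
opening: 0.359
```

Run:
```python
from h import *
p,Rm,s=tool(); print(w2j(p),s['contact_force'],s['moment'],np.arctan2(Rm[1,1],Rm[0,1])-JQ[2]-np.pi)
im=save('scene','s27')
cv2.imwrite('pics/s27t.png',cv2.resize(im[250:310,205:265,::-1],None,fx=10,fy=10,interpolation=cv2.INTER_NEAREST))
```

```text
[-40.292628   50.1415939 167.3989654] [ 1.3544964  -0.3065782  -2.31260362] [-0.28814897 -0.16975851  0.08190013] -1.856736741028958
```

View pics/s27t.png

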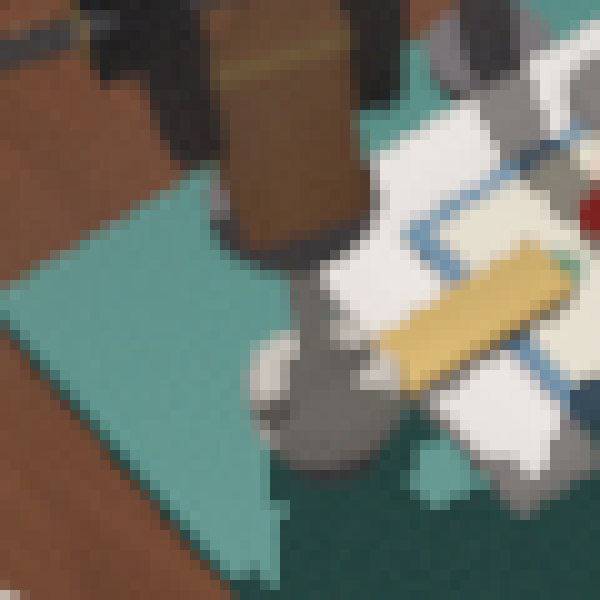

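Request:
{"name": "apply_moves", "arguments": {
  "delta_pos": [
    [0, 0, 0],
    [0, 0, 0],
    [0, 0, 0]
  ],
  "yaw": [0.05, 0.08, 0.08],
  "gripper": [20, 20, 20]
}}

```text
clock: 31.42
tool_pos: [0.6896, -0.0665, 0.1674]
eef_rot: [0.621, 0.341, -0.618, 0.342]
contact_force: [-0.6, -1.2, -2.6]
opening: 0.356
```

Run:
```python
from h import *
cs=cam('scene')
p,Rm,s=tool(); print(w2j(p),s['contact_force'],s['moment'],np.arctan2(Rm[1,1],Rm[0,1])-JQ[2]-np.pi)
im=save('scene','s28')
z=cv2.resize(im[250:310,205:265,::-1],None,fx=10,fy=10,interpolation=cv2.INTER_NEAREST).copy()
for a,col in ((-1.47,(0,0,255)),(-1.57,(0,255,0)),(-1.67,(255,0,255))):
    ca,sa=np.cos(a),np.sin(a)
    pts=[j2w(-40+ca*x-sa*y,50+sa*x+ca*y,29) for x,y in ((20,11),(75,11),(75,-11),(20,-11))]
    q=((proj(cs,pts)-[205,250]+.5)*10).astype(int); cv2.polylines(z,[q],False,col,1)
cv2.imwrite('pics/s28t.png',z)
```

```text
[-40.33651071  50.07986093 167.39459633] [-0.62551176 -1.17287242 -2.55302136] [-0.28169055 -0.09393784  0.2685073 ] -1.936324729183498
```

View pics/s28t.png

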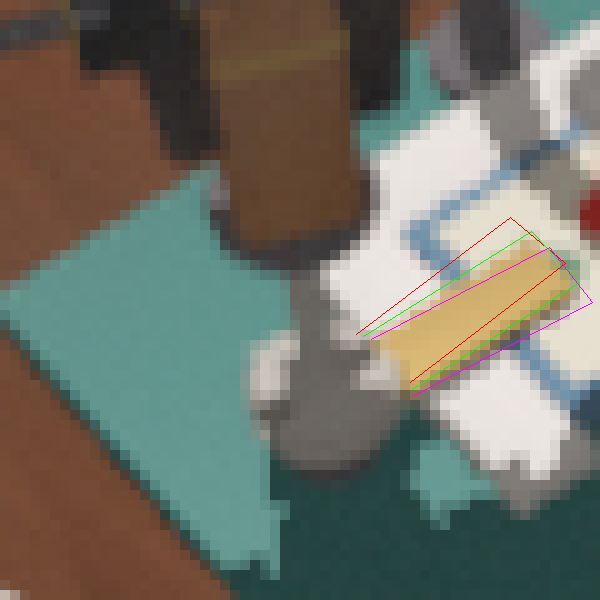

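Request:
{"name": "apply_moves", "arguments": {
  "delta_pos": [
    [0, 0, 0],
    [0, 0, 0],
    [0, 0, 0]
  ],
  "yaw": [0.05, 0.06, 0.06],
  "gripper": [20, 20, 20]
}}

```text
clock: 31.72
tool_pos: [0.6894, -0.0665, 0.1674]
eef_rot: [0.63, 0.323, -0.628, 0.324]
contact_force: [0.1, -1.3, -1.3]
opening: 0.358
```

Run:
```python
from h import *
p,Rm,s=tool(); print(w2j(p),s['contact_force'],s['moment'],np.arctan2(Rm[1,1],Rm[0,1])-JQ[2]-np.pi)
```

```text
[-40.35081886  49.90330675 167.37259688] [ 0.10100428 -1.34219199 -1.31042827] [-0.27546212  0.03035765  0.42828171] -1.9935701769459377
```

Request:
{"name": "apply_moves", "arguments": {
  "delta_pos": [
    [0, 0, 0],
    [0, 0, 0],
    [0, 0, 0],
    [-1, 0, 0],
    [-3, 0, 0],
    [-7, 0, 0],
    [-11, 0, 0],
    [-15, 0, 0],
    [-16, 0, 0],
    [-16, 0, 0]
  ],
  "yaw": [-0.1, -0.18, -0.18, -0.18, -0.18, -0.18, -0.18, -0.18, -0.18, -0.18],
  "gripper": [20, 20, 20, 20, 20, 20, 20, 20, 20, 20]
}}

```text
clock: 32.55
tool_pos: [0.6909, -0.0654, 0.3326]
eef_rot: [0.602, 0.376, -0.593, 0.38]
contact_force: [-0.7, 0.3, -1.9]
opening: 0.355
```

Run:
```python
from h import *
import pickle
cs=cam('scene')
p,Rm,s=tool(); print(p,w2j(p),s['contact_force'],s['moment'],s['q'].round(2),s['opening'])
c=cam('wrist'); pickle.dump(c,open('pics/w29.pkl','wb')); save('wrist','w29')
im=save('scene','s29')
cv2.imwrite('pics/s29t.png',cv2.resize(im[220:320,200:320,::-1],None,fx=6,fy=6,interpolation=cv2.INTER_CUBIC))
tip=p+Rm[:,0]*.133; y=Rm[:,1]*.009
print(((proj(cs,[tip,tip-y,tip+y])-[200,220]+.5)*6).round(1))
print(delta([.4637,.2908,.325],1.47),delta([.4637,.2908,.325],-.1))
```

```text
[ 0.69092452 -0.06543613  0.33258049] [-41.66649722  51.14838321 332.58048905] [-0.7489188  0.3120599 -1.8766507] [-0.0409106  -0.09986198  0.02675959] [ 0.28  0.75 -0.54  1.22  0.38  1.25 -0.7 ] 0.35499987867131605
[[183.9 178.3]
 [205.4 171. ]
 [162.3 185.6]]
(array([  0.12, -35.57, -22.69]), np.float64(1.2299279944266042)) (array([  0.12, -35.57, -22.69]), np.float64(-0.341663758501648))
```

View pics/s29t.png

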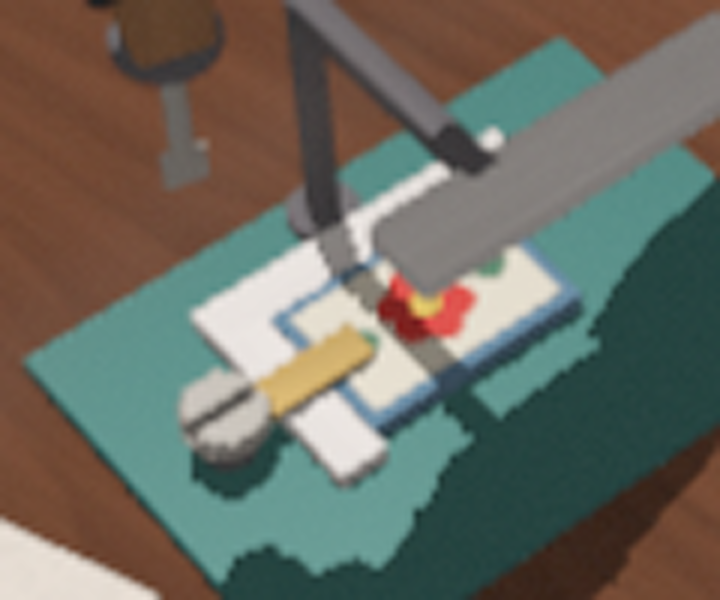

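View pics/w29.png

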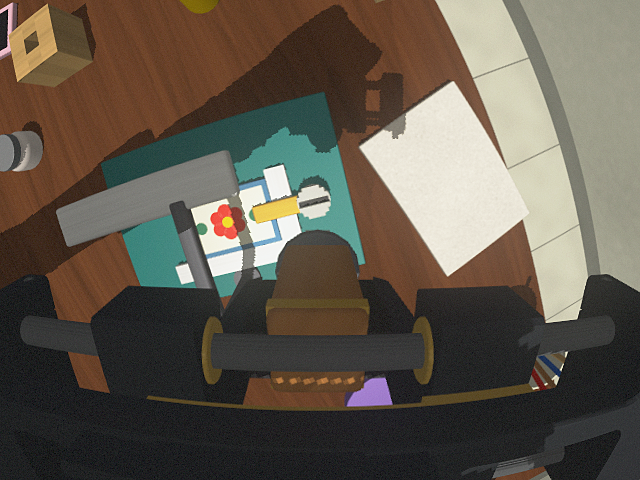

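Request:
{"name": "apply_moves", "arguments": {
  "delta_pos": [
    [0.1, -3, -2],
    [0.1, -35.6, -22.7],
    [0.1, -35.6, -22.7],
    [0.1, -35.6, -22.7],
    [0.1, -35.6, -22.7],
    [0.1, -35.6, -22.7],
    [0.1, -35.6, -22.7],
    [0.1, -35.6, -22.7],
    [0.1, -35.6, -22.7],
    [0.1, -35.6, -22.7]
  ],
  "yaw": [-0.05, -0.1, -0.15, -0.2, -0.25, -0.3, -0.34, -0.34, -0.34, -0.34],
  "gripper": [20, 20, 20, 20, 20, 20, 20, 20, 20, 20]
}}

```text
clock: 33.48
tool_pos: [0.467, 0.2816, 0.3227]
eef_rot: [-0.524, -0.474, 0.526, -0.474]
contact_force: [0.8, -0.3, -1.1]
opening: 0.356
```

Run:
```python
from h import *
print(tool()[0],delta([.4637,.2908,.25],-.1))
```

```text
[0.4669746  0.28161024 0.32272842] (array([ 7.27, -0.4 , -0.9 ]), np.float64(-0.0024092931606514156))
```

Request:
{"name": "apply_moves", "arguments": {
  "delta_pos": [
    [2, -0.4, -0.9],
    [5, -0.4, -0.9],
    [6.3, -0.4, -0.9],
    [6.3, -0.4, -0.9],
    [6.3, -0.4, -0.9],
    [6.3, -0.4, -0.9]
  ],
  "yaw": [0, 0, 0, 0, 0, 0],
  "gripper": [20, 20, 20, 20, 20, 20]
}}

```text
clock: 33.98
tool_pos: [0.4637, 0.2907, 0.2596]
eef_rot: [-0.524, -0.474, 0.527, -0.473]
contact_force: [0.2, 0.1, -2.0]
opening: 0.359
```

Run:
```python
from h import *
cs=cam('scene'); p,Rm,s=tool()
print(p,delta([.4637,.2908,.25],-.1),delta([.4637,.2908,.139],-.1))
im=save('scene','s30')
tip=p+Rm[:,0]*.133; y=Rm[:,1]*.009
x0,y0=proj(cs,tip)[0].astype(int)-[30,40]
print(((proj(cs,[tip,tip-y,tip+y])-[x0,y0]+.5)*10).round(1))
cv2.imwrite('pics/s30t.png',cv2.resize(im[y0:y0+60,x0:x0+60,::-1],None,fx=10,fy=10,interpolation=cv2.INTER_NEAREST))
```

```text
[0.46374791 0.29073664 0.259576  ] (array([ 0.96, -0.  , -0.01]), np.float64(-0.0030258698236296233)) (array([12.06,  0.03, -0.04]), np.float64(-0.0030258698236296233))
[[310.4 411.5]
 [332.8 390.3]
 [287.9 432.9]]
```

View pics/s30t.png

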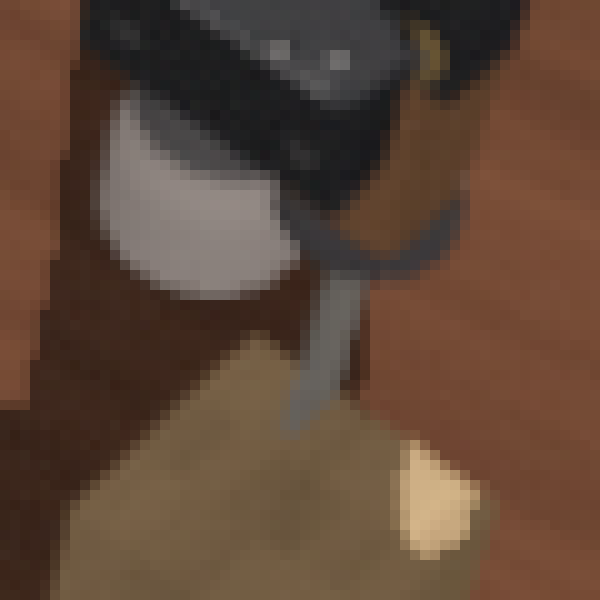

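Request:
{"name": "apply_moves", "arguments": {
  "delta_pos": [
    [3, 0, 0],
    [6, 0, 0],
    [8.5, 0, 0],
    [10.5, 0, 0],
    [11.6, 0, 0],
    [12, 0, 0],
    [12, 0, 0],
    [12, 0, 0]
  ],
  "yaw": [0, 0, 0, 0, 0, 0, 0, 0],
  "gripper": [20, 20, 20, 20, 20, 20, 20, 20],
  "force": 15
}}

```text
clock: 34.7
tool_pos: [0.4644, 0.2912, 0.141]
eef_rot: [-0.525, -0.473, 0.526, -0.473]
contact_force: [0.6, 0.9, -1.7]
opening: 0.36
```

Request:
{"name": "apply_moves", "arguments": {
  "delta_pos": [
    [0, 0, 0],
    [0, 0, 0],
    [0, 0, 0],
    [0, 0, 0],
    [0, 0, 0],
    [0, 0, 0],
    [0, 0, 0],
    [0, 0, 0]
  ],
  "yaw": [0, 0, 0, 0, 0, 0, 0, 0],
  "gripper": [70, 70, 70, 70, 70, 70, 70, 70]
}}

```text
clock: 35.37
tool_pos: [0.4643, 0.2912, 0.141]
eef_rot: [-0.525, -0.473, 0.526, -0.473]
contact_force: [-0.1, 0.6, -0.8]
opening: 0.695
```

Request:
{"name": "apply_moves", "arguments": {
  "delta_pos": [
    [-2, 0, 0],
    [-5, 0, 0],
    [-9, 0, 0],
    [-13, 0, 0],
    [-16, 0, 0],
    [-16, 0, 3],
    [-16, 0, 6],
    [-16, 0, 6]
  ],
  "yaw": [0, 0, 0, 0, 0, 0, 0, 0],
  "gripper": [70, 70, 70, 70, 70, 70, 70, 70]
}}

```text
clock: 36.03
tool_pos: [0.4584, 0.225, 0.3009]
eef_rot: [-0.524, -0.47, 0.529, -0.474]
contact_force: [1.0, -0.7, -1.2]
opening: 0.703
```

Run:
```python
from h import *
p,Rm,s=tool(); print(p,s['opening'],s['contact_force'])
save('wrist','w31'); im=save('scene','s31'); it=save('top','t31')
cv2.imwrite('pics/t31z.png',cv2.resize(it[155:285,265:385,::-1],None,fx=5,fy=4.6,interpolation=cv2.INTER_CUBIC))
```

```text
[0.45839033 0.22501174 0.30088802] 0.7025798390024707 [ 0.99727199 -0.72970181 -1.22929689]
```

View pics/w31.png

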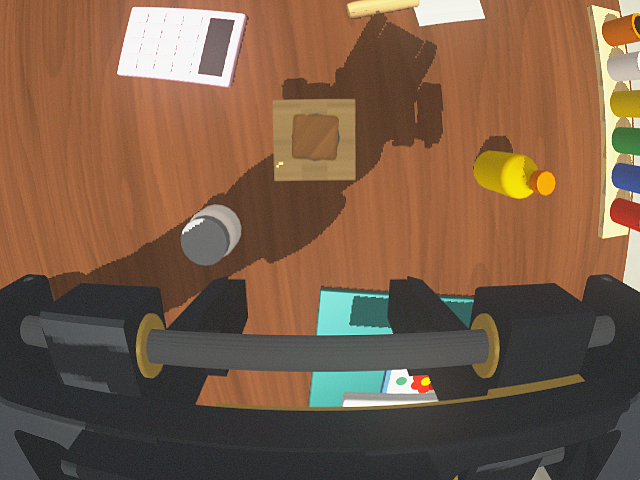

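View pics/s31.png

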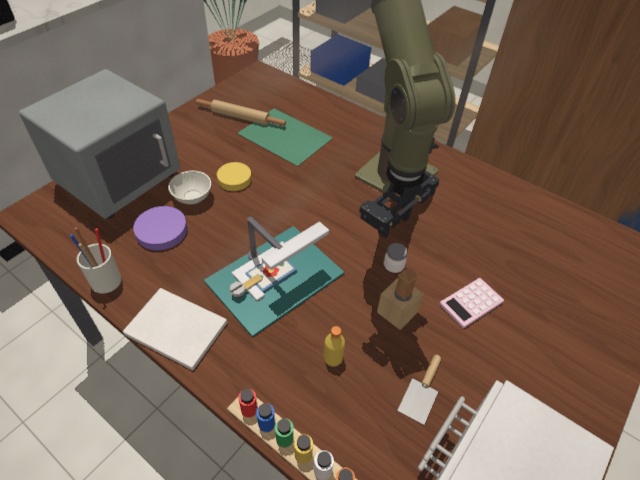

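View pics/t31z.png

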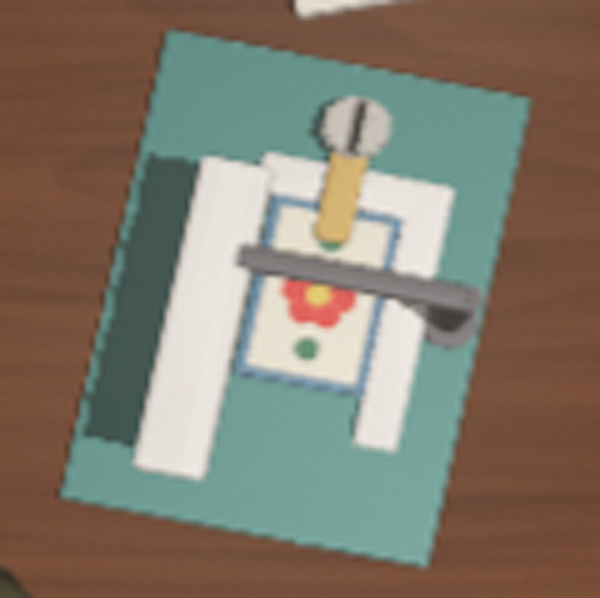

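Run:
```python
from h import *
finish_job(); print(get_state()['clock'])
```

```text
the job is handed in; nothing more can be done
the job is handed in; nothing more can be done
```

The plaque is flush against both fences, the clamp arm is home over it, and the driver is back upright in its holder. I handed the job in at about 36 s on the clock.

- **Plaque:** The lamp bar blocked an upright push toward the back fence. I leaned the driver about 30° in the jaws against the holder's edge and pushed the plaque home with the blade, to about 6 N of contact. I then stood the driver upright again and pushed the plaque against the side fence, also to about 6 N. The later top and wrist pictures show no gap at either fence, though a gap under about 1 mm would not show.
- **Clamp:** With the blade in the slot, I turned it clockwise until the arm stopped. The torque rose from about 0.1 to 0.43 N·m and the arm lay along jig −y over the plaque. The last pictures show it still there.
- **Driver:** The last wrist and scene pictures show it upright in the holder, with the gripper open and clear. The other things look unmoved.

**Went wrong:** My first try at straightening the driver missed the holder's hole, and the blade slid lightly across the block's top. I straightened it against the block's side, then re-seated and re-gripped it in the hole.

**Disagreed:** The slot's starting angle came out between 0.21 and 0.27 rad, against the stated 0 to 0.2. I judged the clamp's end position by the mechanical stop instead.

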